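Hang the instrument holder from its storage tray on the slat panel

TASK

Lift the instrument holder (the block with the half-round upright tab and the hook tongue) straight up out of its close-fitting pocket in the tray by its tab, and stand it upright on the bare desk clear of the tray. Then let go, take it again by its two sides, and hang it near the middle of the slat panel: tilt its front up, pass the tongue up behind the lip of the groove, and swing it down until it hangs level with its back against the panel, and let go. Leave the knobbed block in its pocket, and do not push the dental cast or the powder jar about.

Things in the scene. Friction and masses are not known exactly. Their poses are not given: they have to be found in the camera images.
- holder_center (a point): centre of the instrument holder's main block (aluminium; +x to its back, y across, z up; mm from here): x -34 to 34, y -25 to 25, z -20 to 20. Behind it a low step x 34 to 74, y -25 to 25, z -20 to -6. Loose, about 0.25 kg. Lies flush in its pocket, where only the tab can be gripped; on the desk it can be gripped by the block's sides (50 wide, fingers closing along y)
- holder_tab (a point): middle of the holder's tab, half-way up it (x +5, z +31.5 from holder_center), almost over the centre of mass. Steel half disc standing on the block: 8 thick along x, radius 23 across y, top 23 above the block. Grip with fingers closing along x
- holder_back (a point): middle of the holder's back face at the underside of the tongue (x +74, z -10 from holder_center); axes as the holder's, mm from here. The back face reaches z -10 to +4. The L-shaped steel tongue, 40 wide, has a level leg x 0 to 11, z 0 to 4, and an upright leg x 7 to 11, z 0 to 28: a gap of 7 between back face and upright leg
- holder_tip (a point): top end of the holder's tongue: middle of the top edge of the upright leg, at x +83, z +18 from holder_center; axes as the holder's
- panel: small grey slat panel fixed on the desk. Origin on the desk under the middle of its front face; +x points into the panel, y along it, z up. 178 wide, 46 deep, 165 high. Hung, the holder's +x is the panel's +x, its level leg rests on the lower slat, its upright leg stands behind the upper lip, its back is against the front face below the groove, up to 0.1 rad front-low
- groove_edge (a point): middle of the front top edge of the panel's lower slat, 110 above the desk; axes as the panel's. The groove opens from here to the upper lip, 20 higher; ends at y -83, +83. Slat and lip are 4 thick; the space behind is empty to x 40. The tongue's upright leg (28) is too tall to go in level: tilt the front up 35 to 50 degrees, pass the leg in and up along itself, then swing down
- tray: grey storage tray fixed on the desk, 150 x 158, 43 high; origin on the desk under its middle. Two pockets, each 122 along x and 53 along y, centred at y +38.5 and -38.5, floor at z 4. One holds the holder, the other the knobbed block, either way round; 1.5 mm play all round. Its x axis points roughly away from the robot
- spare_center (a point): centre of the look-alike, a plain aluminium block 119 x 50 x 40 with a round knob and no tongue, loose in the other pocket; stays there
- cast_arch: horseshoe plaster dental cast, 44 x 67 x 26, loose on the desk; origin under its middle; stays where it is
- jar: powder jar with screw lid, 44 diameter, 50 high, loose on the desk; origin under its middle; stays where it is
- furnace: ceramic furnace, fixed between tray and panel, always at the same place; go round its front. Origin on the desk; base 150 in front of it (-x) to 135 behind, y -164 to +164, 135 high; on the base a round head, up to 305 high, no farther forward than x -125. The desk's front edge is about 270 in front of the origin

How it is judged:
By the outcome, as a careful person would: the job done as asked, in the order asked, and still so for the second after the job is handed in, with the robot touching nothing.
It also fails if it takes over 64 s, if anything falls off the work surface, if the arm or the gripper's body presses on something with over 40 N, if the wrist force passes 120 N, or if a joint passes its speed limit or range.

ROBOT

A 6-joint arm with a two-finger parallel gripper is mounted at the origin on a cart in front of the work surface, level with it; the furniture and walls round the work are solid. World frame = base frame: x ahead of the robot, y to its left, z up, the work surface at z = 0. Lengths are in m, angles in rad, forces in N, time in s.
With the tool pointing down it reaches from about 0.35 to 0.85 m from the base axis. Payload 8.1 kg.
Tool frame: the origin (TCP) lies at the very end of the fingers, on their centre line; the grasp point (between the pads) lies 19 mm behind it (robot.pinch_z is the z of the grasp point in the tool frame, in m); z points along the fingers, y is the direction in which the jaws open and shut (so a half turn about z gives the same grasp; the last joint's range is limited). The gripper opens to 93 mm and grips with 3 to 60 N. Pads are 15 mm wide; open, the fingers measure 128 mm over their backs; the gripper's body (75 mm by 188 mm) begins 65 mm behind the grasp point.
Start: joints at [1.055, 0.13, 1.488, -0, 1.523, -0.085], TCP at [0.251, 0.545, 0.192] pointing down, gripper open.
Joint ranges: [-2.96, 2.96], [-0.89, 2.26], [0.02, 2.5], [-1.34, 4.48], [0, 2.73], [-2.66, 2.66]. Speed limits (rad/s): [2.39, 2.39, 2.79, 3.14, 3.14, 3.14].

INTERFACE

Orientations are given as a rotation vector (axis times angle).
In Python, from plant import robot gives the robot as it stands.
- The arm moves only by the tool drive_tool, never from a script. Its argument "steps" is a list of rows, each an object of numbers: "jaw": the opening, from 0 (shut) to 1 (fully open); "tx", "ty", "tz": the shift along the tool's x, y, z scaled (see below); "turn": the turn about the tool's z scaled (see below). A call has 1 to 12 rows; each row is the pose to reach, as a shift and turn from the pose commanded when the call began, along the tool's axes at that moment, turning the shorter way round; what a row does not reach only later rows make up. The controller multiplies each number of a shift by 0.3 m and each number of a turn by 180 degrees. A row lasts 1/10 s, in which the tool goes at most 50 mm and 8.59 degrees, less where a joint would pass 70% of its speed; a pose out of reach is approached as far as the arm can. A call with a number of a shift or a turn outside -1 to 1 is refused whole. A call with a gripper value outside its range is refused whole. The fingers move at their own pace and stop on an object; "force" is the grip in N (left out, the last holds). Time passes only in rows, so rows that repeat a pose let the fingers close. It gives the time, the measured TCP pose, the force and the opening at its end, in the units of the state.
- robot.read_state(): the state, without advancing time (a new reading comes with each control period).
- robot.read_camera(name): name is "side" or "top" or "wrist"; returns (picture, depth): 480x640x3 uint8, blue, green, red; 480x640 float32, m along the optical axis (not along the pixel's ray), 0 where there is no reading.
- robot.get_calibration(name): a dict with "fx", "fy", "cx", "cy" (pixels), "eye" and "attitude" of the camera in the world. Camera axes: x right, y down, z forward; pixel columns grow to the right and rows downward; lengths in m; the calibration is good to about 2 mm. A picture is of the moment at which its call begins: read the wrist's pose just before it. get_calibration takes no time and is no camera call; for the wrist camera it gives the pose at the moment of the call.
- robot.close_job(): hands the job in, once; it reports no verdict.
The state is a dict: "t": time; "q": joint angles; "dq": joint speeds; "joint_torque": joint torques, N m; "tool_pos": TCP position; "orientation": TCP orientation; "force": force on the tool from outside, world axes, zero at the start; "wrist_torque": the same for the moment, N m; "opening": finger opening in m.
Only numpy, scipy, OpenCV 4.12 (cv2) and the standard library are available. Lean on these libraries where they do the work, as an engineer would, in place of code of your own. Each camera call takes 0.05 s, during which the arm holds its last target.

## Working session

There is one attempt and no reset: what is moved stays moved. The work goes in short steps, Python scripts to look and compute and a tool call to move; the robot and the scene stay as the last step left them, time stands still between calls to the robot, and variables do not carry over. Pictures are saved under pics/ and viewed, and the job is handed in when it is done.

Besides the shell and the picture viewer there is one more tool, called after "Call:" as name(argument=value, ...) on one line, values as JSON. drive_tool: Moves the arm, as the interface text tells. Its arguments: {"type":"object","properties":{"steps":{"type":"array"},"force":{"type":"number"}},"required":["steps"]}

```bash
ls; mkdir -p pics
python3 - <<'E'
from plant import robot
import cv2,numpy as np
s=robot.read_state();print(s['t'],s['q'],s['tool_pos'],s['orientation'],s['opening'],robot.pinch_z)
for n in ['side','top','wrist']:
    print(n,robot.get_calibration(n))
    p,d=robot.read_camera(n)
    cv2.imwrite(f'pics/{n}0.png',p);np.save(f'pics/{n}0.npy',d)
E
```

```text
pics
0.0 [ 1.05460162e+00  1.31155121e-01  1.48924452e+00 -3.04345861e-05
  1.52298633e+00 -8.54473642e-02] [0.25024978 0.54466146 0.19091018] [-6.71287683e-01 -3.06851983e+00  2.70415496e-03] 0.09289862636498311 -0.0188
side {'fx': 497.0868167567797, 'fy': 497.0868167567797, 'cx': 318.07837512647774, 'cy': 228.52222764614626, 'eye': array([ 0.08816173, -1.00666064,  0.80090714]), 'attitude': array([-2.08426978,  0.4269007 , -0.2632084 ])}
top {'fx': 497.3616044890132, 'fy': 497.3616044890132, 'cx': 316.9678416463053, 'cy': 235.12851838768452, 'eye': array([0.43941975, 0.05675472, 1.17938939]), 'attitude': array([-2.13079234,  2.15143916, -0.10328833])}
wrist {'fx': 340.72692699371953, 'fy': 340.72692699371953, 'cx': 318.5351388515609, 'cy': 242.61133148586518, 'eye': array([0.17894992, 0.57786425, 0.38322873]), 'attitude': array([2.43511709, 1.56242904, 0.22167704])}
```

View pics/top0.png

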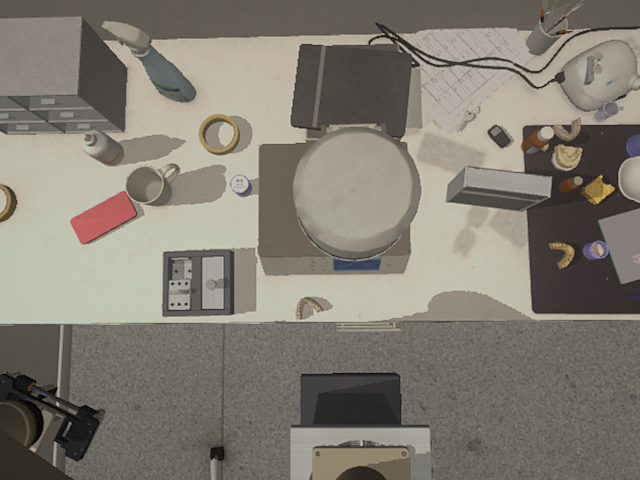

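View pics/side0.png

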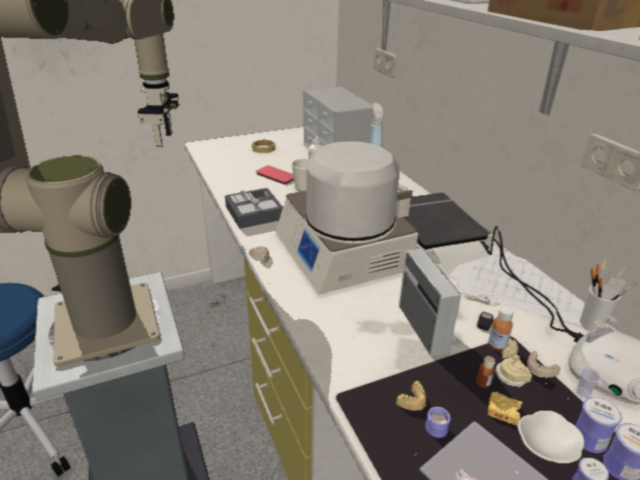

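View pics/wrist0.png

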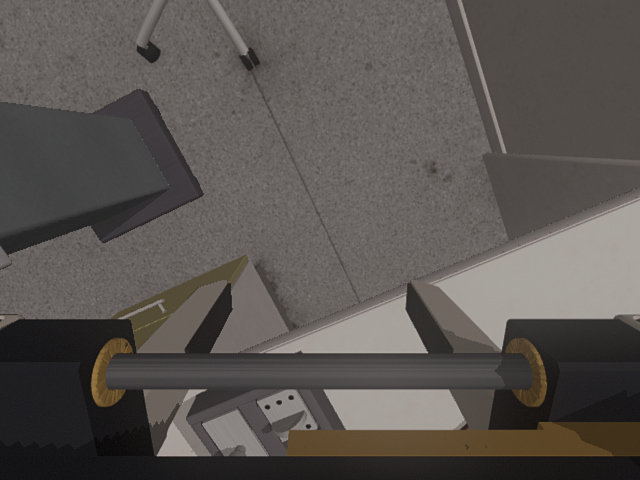

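```bash
cat > h.py <<'E'
import numpy as np,cv2
from scipy.spatial.transform import Rotation as R
def ray(c,u,v):
    d=np.array([(u-c['cx'])/c['fx'],(v-c['cy'])/c['fy'],1.]);return R.from_rotvec(c['attitude']).apply(d)
def onplane(c,u,v,z):
    r=ray(c,u,v);return c['eye']+r*(z-c['eye'][2])/r[2]
def pt(c,u,v,d): return c['eye']+ray(c,u,v)*d
def proj(c,P):
    q=R.from_rotvec(c['attitude']).inv().apply(np.asarray(P)-c['eye']);return np.array([c['cx']+c['fx']*q[...,0]/q[...,2],c['cy']+c['fy']*q[...,1]/q[...,2]]).T
E
python3 - <<'E'
import cv2
t=cv2.imread('pics/top0.png');s=cv2.imread('pics/side0.png')
a=cv2.resize(t[240:325,155:325],None,fx=4.7,fy=4.7,interpolation=cv2.INTER_CUBIC);cv2.imwrite('pics/a.png',a)
b=cv2.resize(t[155:220,435:565],None,fx=6,fy=6,interpolation=cv2.INTER_CUBIC);cv2.imwrite('pics/b.png',b)
c=cv2.resize(s[240:370,380:480],None,fx=4.5,fy=4.5,interpolation=cv2.INTER_CUBIC);cv2.imwrite('pics/c.png',c)
d=cv2.resize(s[170:270,210:310],None,fx=6,fy=6,interpolation=cv2.INTER_CUBIC);cv2.imwrite('pics/d.png',d)
E
```

```text
(no output)
```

View pics/a.png

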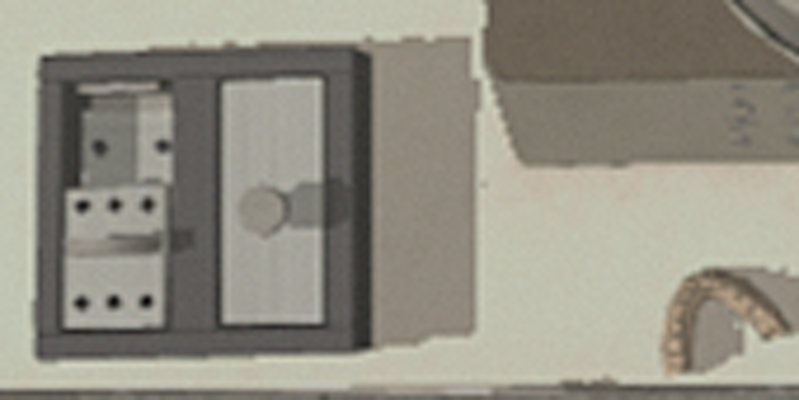

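View pics/b.png

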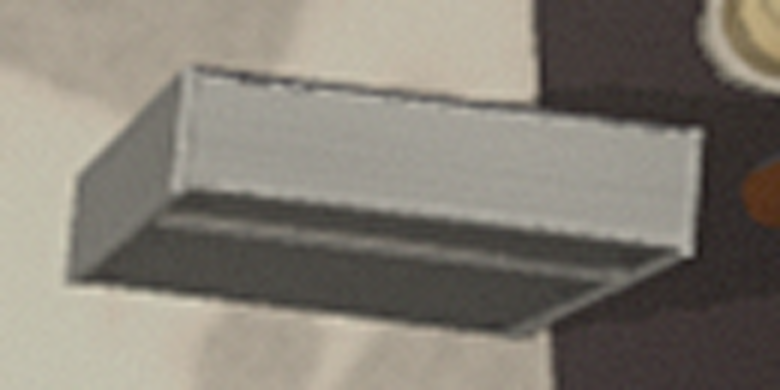

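View pics/c.png

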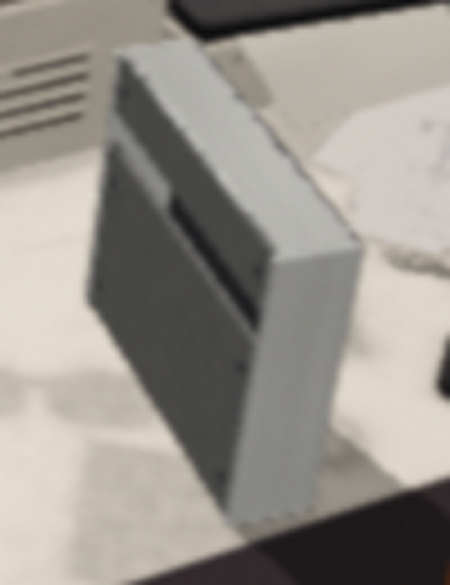

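View pics/d.png

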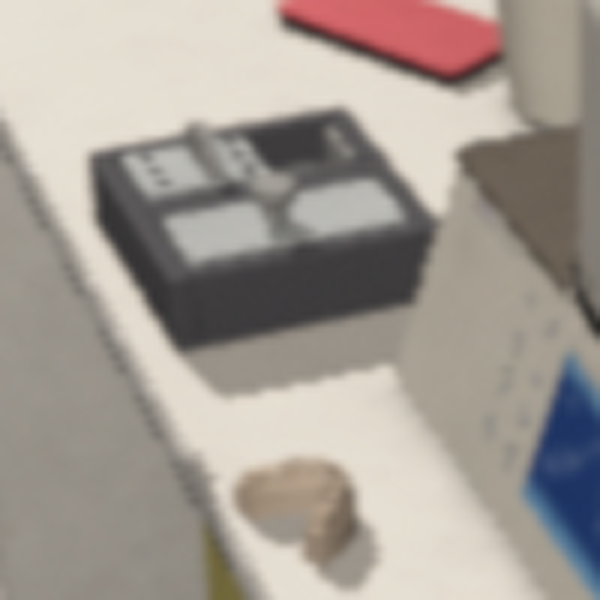

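Run:
```python
from plant import robot
from h import *
ct=robot.get_calibration('top');cs=robot.get_calibration('side')
T=np.load('pics/top0.npy')
np.set_printoptions(precision=4,suppress=True)
A=lambda x,y:(155+x/4.7,240+y/4.7)
B=lambda x,y:(435+x/6,155+y/6)
for n,p,z in [('tray TL',(40,57),.043),('TR',(358,47),.043),('BR',(355,347),.043),('BL',(36,357),.043),
  ('hold BL',(62,330),.044),('hold BR',(166,326),.044),('blk TL',(66,187),.044),('blk TR',(169,183),.044),
  ('tabL',(70,244),.067),('tabR',(160,240),.067),('knob',(263,211),.06),('cast',(715,320),.0)]:
    u=A(*p);print(n,np.round(u,1),onplane(ct,*u,z)[:2],'depth',pt(ct,*u,T[int(u[1]),int(u[0])]))
for n,p,z in [('top bl',(190,70),.165),('br',(702,130),.165),('fr',(690,253),.165),('fl',(178,190),.165),('bot fl',(72,280),0),('bot fr',(530,335),0)]:
    u=B(*p);print(n,np.round(u,1),onplane(ct,*u,z)[:2])
for n,u,z in [('furn FL',(260,252),.135),('FR',(408,250),.135),('FLbot',(266,275),0),('FRbot',(406,273),0),('edge',(450,321),0),('edge',(250,321),0),('mat',(530,313),0),('mat TL',(523,126),0)]:
    print(n,onplane(ct,*u,z)[:2])
```

```text
tray TL [163.5 252.1] [0.5495 0.4474] depth [0.5495 0.4475 0.0428]
TR [231.2 250. ] [0.5527 0.2898] depth [0.557  0.2985 0.0004]
BR [230.5 313.8] [0.4071 0.2891] depth [0.4069 0.2908 0.0349]
BL [162.7 316. ] [0.4034 0.4447] depth [0.4034 0.4444 0.0439]
hold BL [168.2 310.2] [0.4163 0.432 ] depth [0.4161 0.4352 0.0343]
hold BR [190.3 309.4] [0.4178 0.3812] depth [0.4176 0.3842 0.0334]
blk TL [169.  279.8] [0.4854 0.4322] depth [0.486  0.437  0.0296]
blk TR [191.  278.9] [0.4869 0.3814] depth [0.4879 0.3884 0.0198]
tabL [169.9 291.9] [0.4573 0.4218] depth [0.4575 0.4257 0.0551]
tabR [189.  291.1] [0.4589 0.3785] depth [0.4592 0.3847 0.0458]
knob [211.  284.9] [0.4724 0.331 ] depth [0.4722 0.3293 0.0669]
cast [307.1 308.1] [0.418  0.1171] depth [0.418  0.1171 0.0011]
top bl [466.7 166.7] [ 0.7089 -0.224 ]
br [552.  176.7] [ 0.685 -0.397]
fr [550.  197.2] [ 0.6421 -0.3901]
fl [464.7 186.7] [ 0.6666 -0.218 ]
bot fl [447.  201.7] [ 0.6676 -0.2192]
bot fr [523.3 210.8] [ 0.643  -0.3982]
furn FL [0.5386 0.2095]
FR [ 0.5396 -0.1022]
FLbot [0.4965 0.2145]
FRbot [ 0.4982 -0.1164]
edge [ 0.386  -0.2147]
edge [0.3889 0.2517]
mat [ 0.4031 -0.3991]
mat TL [ 0.8518 -0.4098]
```

```bash
cat >> h.py <<'E'
def mv(x,y,z,ang=None):
    "world target TCP, ang = world angle (deg) of tool y axis -> scaled numbers"
    from plant import robot
    s=robot.read_state();M=R.from_rotvec(s['orientation']).as_matrix()
    d=M.T@(np.array([x,y,z])-s['tool_pos']);cur=np.degrees(np.arctan2(M[1,1],M[0,1]))
    t=0 if ang is None else -((ang-cur+180)%360-180)/180
    print('t',round(s['t'],2),'pos',s['tool_pos'].round(4),'ytool',round(cur,2),'tilt',M[2,:2].round(4),'q',s['q'].round(2),'F',s['force'].round(1),'op',round(s['opening'],4))
    print('tx %.4f ty %.4f tz %.4f turn %.4f'%(*(d/.3),t))
E
python3 -c "
from h import *
mv(.457,.406,.15,1.2)"
```

```text
t 0.15 pos [0.2503 0.5448 0.1911] ytool 65.31 tilt [ 0.0001 -0.0014] q [ 1.05  0.13  1.49 -0.    1.52 -0.09] F [ 0.1 -0.4  0.4] op 0.0928
tx -0.8192 ty -0.1324 tz 0.1372 turn 0.3562
```

Call:
drive_tool(steps=[{"tx": -0.819, "ty": -0.132, "tz": 0.137, "turn": 0.356, "jaw": 1}, {"tx": -0.819, "ty": -0.132, "tz": 0.137, "turn": 0.356, "jaw": 1}, {"tx": -0.819, "ty": -0.132, "tz": 0.137, "turn": 0.356, "jaw": 1}, {"tx": -0.819, "ty": -0.132, "tz": 0.137, "turn": 0.356, "jaw": 1}, {"tx": -0.819, "ty": -0.132, "tz": 0.137, "turn": 0.356, "jaw": 1}, {"tx": -0.819, "ty": -0.132, "tz": 0.137, "turn": 0.356, "jaw": 1}, {"tx": -0.819, "ty": -0.132, "tz": 0.137, "turn": 0.356, "jaw": 1}, {"tx": -0.819, "ty": -0.132, "tz": 0.137, "turn": 0.356, "jaw": 1}, {"tx": -0.819, "ty": -0.132, "tz": 0.137, "turn": 0.356, "jaw": 1}, {"tx": -0.819, "ty": -0.132, "tz": 0.137, "turn": 0.356, "jaw": 1}])

```text
t: 1.15
tool_pos: [0.4571, 0.4065, 0.1506]
orientation: [-2.195, -2.248, 0.001]
force: [-0.8, -0.9, 0.5]
opening: 0.0932
```

Run:
```python
from plant import robot
from h import *
mv(.457,.406,.08,1.2)
c=robot.get_calibration('wrist');p,d=robot.read_camera('wrist');print(c)
cv2.imwrite('pics/w1.png',p);np.save('pics/w1.npy',d)
print(proj(c,[[.457,.406,.067],[.452,.406,.044]]))
```

```text
t 1.15 pos [0.4571 0.4065 0.1506] ytool 1.38 tilt [-0.0003 -0.0004] q [ 0.64  0.18  1.5  -0.    1.45  0.62] F [-0.8 -0.9  0.5] op 0.0932
tx -0.0017 ty -0.0002 tz 0.2352 turn 0.0010
{'fx': 340.72692699371953, 'fy': 340.72692699371953, 'cx': 318.5351388515609, 'cy': 242.61133148586518, 'eye': array([0.45466616, 0.48486465, 0.3427543 ]), 'attitude': array([2.85708053, 0.03533277, 0.00517071])}
[[318.96329689 240.68992197]
 [313.41650542 233.5790287 ]]
```

View pics/w1.png

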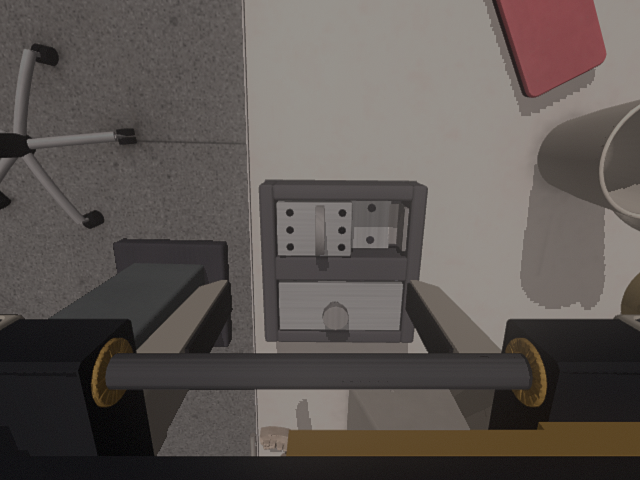

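Run:
```python
import cv2
t=cv2.imread('pics/w1.png')
cv2.imwrite('pics/w1z.png',cv2.resize(t[175:275,265:425],None,fx=5,fy=5,interpolation=cv2.INTER_CUBIC))
```

```text
(no output)
```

View pics/w1z.png

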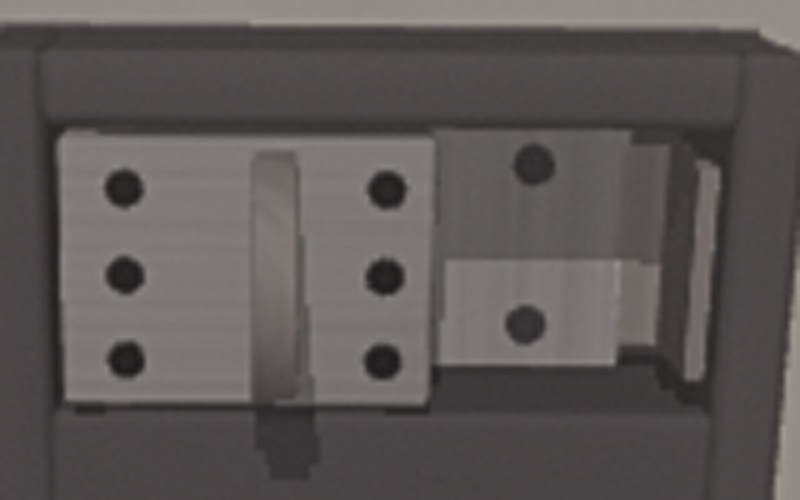

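Run:
```python
from plant import robot
from h import *
c=robot.get_calibration('wrist')
Z=lambda x,y:(265+x/5,175+y/5)
P=[onplane(c,*Z(*p),.044) for p in [(62,133),(433,137),(430,404),(66,403)]]
P=np.array(P);print(P,P.mean(0))
print('tab lo',onplane(c,*Z(274,403),.044),'tab top',onplane(c,*Z(276,260),.067), onplane(c,*Z(276,155),.045))
v=P[1]-P[0];w=P[2]-P[3];print(np.degrees(np.arctan2(v[1],v[0])),np.degrees(np.arctan2(w[1],w[0])))
mv(.4565,.4055,.061,.9)
```

```text
[[0.41961221 0.43447067 0.044     ]
 [0.48512647 0.43537658 0.044     ]
 [0.48715254 0.38570852 0.044     ]
 [0.41989273 0.38424525 0.044     ]] [0.45294599 0.40995026 0.044     ]
tab lo [0.45832042 0.38519256 0.044     ] tab top [0.45772288 0.41794697 0.067     ] [0.45747284 0.43166008 0.045     ]
0.7922135888315672 1.2462960327939934
t 1.2 pos [0.4571 0.4066 0.1507] ytool 1.38 tilt [-0.0002 -0.0003] q [ 0.64  0.18  1.5  -0.    1.45  0.62] F [-0.2 -0.1  0.6] op 0.0928
tx -0.0036 ty -0.0019 tz 0.2988 turn 0.0026
```

Call:
drive_tool(steps=[{"tx": 0.004, "ty": 0.003, "tz": 0.15, "turn": 0.002, "jaw": 0.5}, {"tx": 0.004, "ty": 0.003, "tz": 0.3, "turn": 0.002, "jaw": 0.5}, {"tx": 0.004, "ty": 0.003, "tz": 0.34, "turn": 0.002, "jaw": 0.5}, {"tx": 0.004, "ty": 0.003, "tz": 0.34, "turn": 0.002, "jaw": 0.5}, {"tx": 0.004, "ty": 0.003, "tz": 0.34, "turn": 0.002, "jaw": 0}, {"tx": 0.004, "ty": 0.003, "tz": 0.34, "turn": 0.002, "jaw": 0}, {"tx": 0.004, "ty": 0.003, "tz": 0.34, "turn": 0.002, "jaw": 0}, {"tx": 0.004, "ty": 0.003, "tz": 0.34, "turn": 0.002, "jaw": 0}], force=30)

```text
t: 2.0
tool_pos: [0.4591, 0.4085, 0.0506]
orientation: [2.204, 2.238, 0.004]
force: [-0.0, -0.6, -0.0]
opening: 0.0336
```

Run:
```python
from plant import robot
from h import *
mv(.457,.408,.12)
```

```text
t 2.0 pos [0.4591 0.4085 0.0506] ytool 0.88 tilt [0.0015 0.0021] q [0.64 0.27 1.59 0.   1.28 0.63] F [-0.  -0.6 -0. ] op 0.0336
tx -0.0013 ty -0.0064 tz -0.2315 turn 0.0000
```

Height is 0.0506; lower slightly and finish closing.

Call:
drive_tool(steps=[{"tz": 0.007, "jaw": 0}, {"tz": 0.007, "jaw": 0}, {"tz": 0.007, "jaw": 0}, {"tz": 0.007, "jaw": 0}], force=30)

```text
schema error: expected keys jaw, tx, ty, tz, turn
```

Run:
```python
from plant import robot
from h import *
mv(.457,.408,.12)
```

```text
t 2.0 pos [0.4591 0.4085 0.0506] ytool 0.88 tilt [0.0015 0.0021] q [0.64 0.27 1.59 0.   1.28 0.63] F [-0.  -0.6 -0. ] op 0.0336
tx -0.0013 ty -0.0064 tz -0.2315 turn 0.0000
```

Call:
drive_tool(steps=[{"tx": 0, "ty": 0, "turn": 0, "tz": 0.003, "jaw": 0}, {"tx": 0, "ty": 0, "turn": 0, "tz": 0.003, "jaw": 0}, {"tx": 0, "ty": 0, "turn": 0, "tz": 0.003, "jaw": 0}, {"tx": 0, "ty": 0, "turn": 0, "tz": 0.003, "jaw": 0}], force=30)

```text
t: 2.4
tool_pos: [0.458, 0.4078, 0.0478]
orientation: [-2.204, -2.238, 0.0]
force: [0.2, -0.2, -0.9]
opening: 0.0025
```

Run:
```python
from plant import robot
from h import *
mv(.457,.408,.12)
```

```text
t 2.4 pos [0.458  0.4078 0.0478] ytool 0.88 tilt [-0.0001 -0.0002] q [0.64 0.28 1.59 0.   1.27 0.63] F [ 0.2 -0.2 -0.9] op 0.0025
tx 0.0008 ty -0.0035 tz -0.2406 turn 0.0000
```

Run:
```python
from plant import robot
from h import *
c=robot.get_calibration('wrist');p,d=robot.read_camera('wrist')
cv2.imwrite('pics/w2.png',p)
p,d=robot.read_camera('top');cv2.imwrite('pics/t2.png',cv2.resize(p[230:330,130:260],None,fx=5,fy=5,interpolation=cv2.INTER_CUBIC))
p,d=robot.read_camera('side');cv2.imwrite('pics/s2.png',cv2.resize(p[150:280,190:320],None,fx=4.5,fy=4.5,interpolation=cv2.INTER_CUBIC))
mv(.457,.408,.12)
```

```text
t 2.55 pos [0.4581 0.4078 0.0479] ytool 0.88 tilt [-0.0001 -0.0001] q [0.64 0.28 1.59 0.   1.27 0.63] F [ 1.  -0.3  0.4] op 0.0003
tx 0.0008 ty -0.0037 tz -0.2405 turn 0.0000
```

View pics/w2.png

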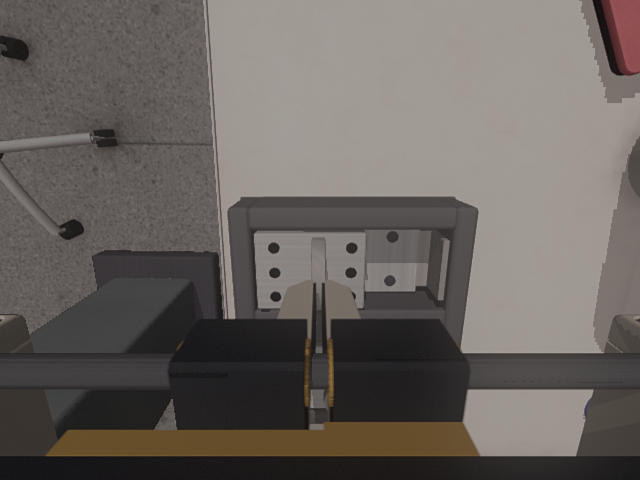

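View pics/t2.png

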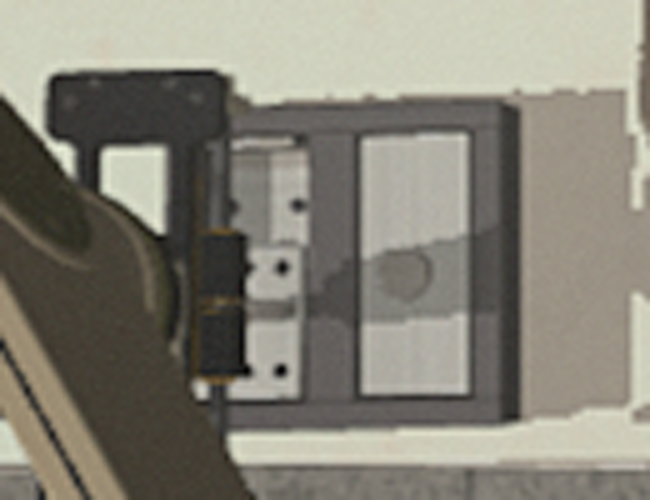

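View pics/s2.png

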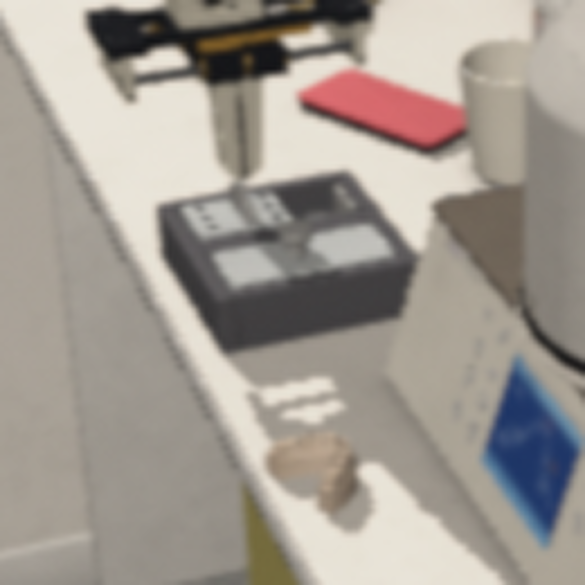

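Run:
```python
from plant import robot
from h import *
s=robot.read_state();M=R.from_rotvec(s['orientation']).as_matrix()
for n in ['wrist','side','top']:
    c=robot.get_calibration(n)
    print(n,proj(c,s['tool_pos']),proj(c,s['tool_pos']+[0,0,.019]),proj(c,[[.4184,.432,.044],[.4865,.432,.044],[.458,.408,.067],[.458,.408,.044]]).round(1).tolist())
c=robot.get_calibration('wrist');print(c['eye']-s['tool_pos'])
p=cv2.imread('pics/w2.png');cv2.imwrite('pics/w2z.png',cv2.resize(p[190:330,230:480],None,fx=3.2,fy=3.2,interpolation=cv2.INTER_CUBIC))
```

```text
wrist [319.30383586 277.80258599] [319.39106706 290.85230268] [[253.4, 236.6], [367.5, 238.3], [319.2, 290.6], [319.1, 275.1]]
side [243.91504259 195.14641093] [243.55987143 189.93835096] [[230.2, 195.1], [250.2, 191.6], [243.5, 189.9], [243.9, 196.2]]
top [178.72377463 291.63537423] [176.12417875 291.51608183] [[168.2, 309.3], [169.1, 279.3], [176.0, 291.6], [179.1, 291.7]]
[-0.00179201  0.07832376  0.1922176 ]
```

View pics/w2z.png

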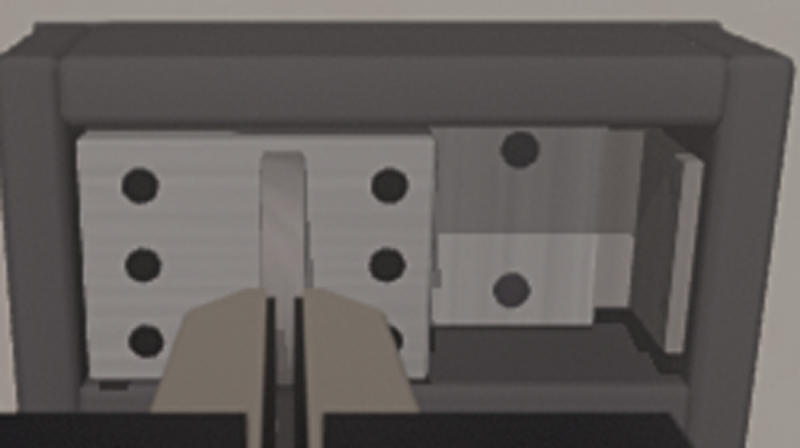

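Call:
drive_tool(steps=[{"tx": 0, "ty": 0, "turn": 0, "tz": -0.01, "jaw": 0}, {"tx": 0, "ty": 0, "turn": 0, "tz": -0.02, "jaw": 0}, {"tx": 0, "ty": 0, "turn": 0, "tz": -0.035, "jaw": 0}, {"tx": 0, "ty": 0, "turn": 0, "tz": -0.05, "jaw": 0}])

```text
t: 2.95
tool_pos: [0.4583, 0.4079, 0.0635]
orientation: [2.204, 2.238, 0.0]
force: [-0.4, 0.2, -0.4]
opening: 0.0006
```

Run:
```python
from plant import robot
from h import *
mv(.457,.408,.12)
p,d=robot.read_camera('wrist')
cv2.imwrite('pics/w3z.png',cv2.resize(p[190:330,230:480],None,fx=3.2,fy=3.2,interpolation=cv2.INTER_CUBIC))
p,d=robot.read_camera('side');cv2.imwrite('pics/s3.png',cv2.resize(p[150:280,190:320],None,fx=4.5,fy=4.5,interpolation=cv2.INTER_CUBIC))
```

```text
t 2.95 pos [0.4583 0.4079 0.0635] ytool 0.88 tilt [0.0002 0.0002] q [ 0.64  0.26  1.58 -0.    1.3   0.63] F [-0.4  0.2 -0.4] op 0.0006
tx 0.0004 ty -0.0041 tz -0.1883 turn 0.0000
```

View pics/w3z.png

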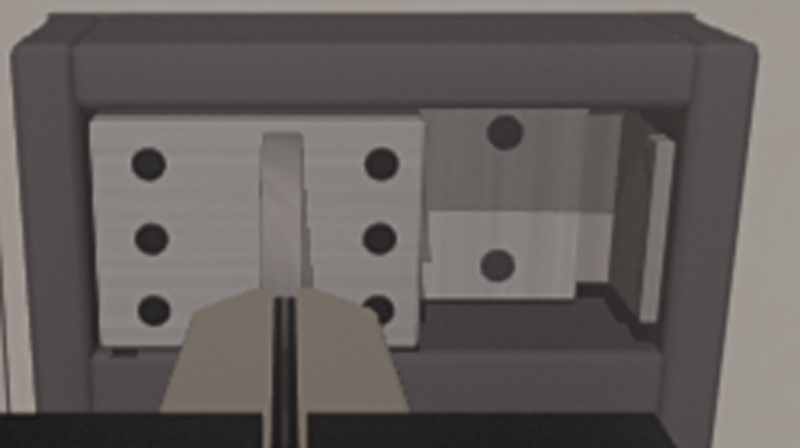

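View pics/s3.png

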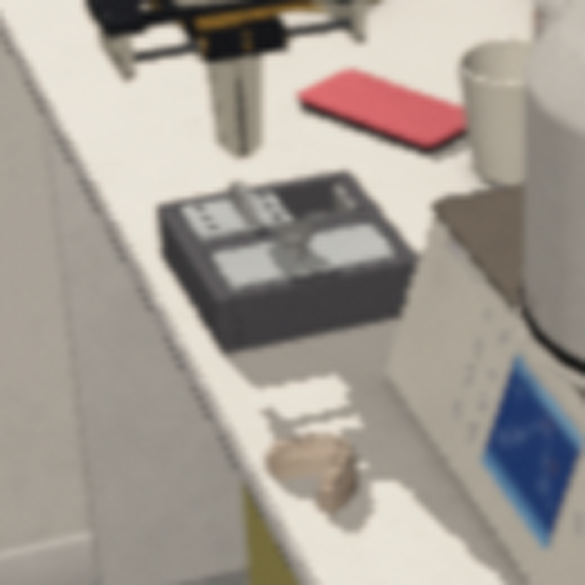

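Run:
```python
from plant import robot
from h import *
s=robot.read_state();cs=robot.get_calibration('side');cw=robot.get_calibration('wrist')
for k in [0,.01,.019]:print(k,proj(cs,s['tool_pos']+[0,0,k]))
p,d=robot.read_camera('wrist')
for v in range(272,330,6):
    print(v,[pt(cw,u,v,d[v,u]).round(3).tolist() for u in (305,318,332)])
ps,ds=robot.read_camera('side')
for v in range(176,192,2): print(v,[pt(cs,u,v,ds[v,u]).round(3).tolist() for u in (241,243,245)])
```

```text
0 [243.76645991 190.56787623]
0.01 [243.57868386 187.8066838 ]
0.019 [243.40864754 185.30634906]
272 [[0.449, 0.404, 0.044], [0.458, 0.413, 0.065], [0.467, 0.404, 0.044]]
278 [[0.449, 0.4, 0.045], [0.458, 0.409, 0.066], [0.468, 0.4, 0.043]]
284 [[0.451, 0.418, 0.096], [0.458, 0.417, 0.093], [0.465, 0.418, 0.097]]
290 [[0.451, 0.418, 0.103], [0.458, 0.417, 0.1], [0.465, 0.417, 0.102]]
296 [[0.452, 0.418, 0.11], [0.458, 0.416, 0.107], [0.464, 0.418, 0.11]]
302 [[0.452, 0.418, 0.117], [0.458, 0.415, 0.11], [0.464, 0.418, 0.117]]
308 [[0.452, 0.418, 0.122], [0.458, 0.412, 0.11], [0.464, 0.418, 0.122]]
314 [[0.452, 0.417, 0.127], [0.458, 0.409, 0.111], [0.464, 0.418, 0.128]]
320 [[0.454, 0.445, 0.182], [0.458, 0.406, 0.112], [0.461, 0.444, 0.181]]
326 [[0.454, 0.444, 0.183], [0.458, 0.404, 0.113], [0.461, 0.444, 0.183]]
176 [[0.45, 0.396, 0.123], [0.456, 0.395, 0.122], [0.464, 0.4, 0.119]]
178 [[0.45, 0.398, 0.115], [0.456, 0.397, 0.115], [0.462, 0.396, 0.114]]
180 [[0.449, 0.398, 0.109], [0.455, 0.393, 0.11], [0.462, 0.395, 0.108]]
182 [[0.449, 0.399, 0.101], [0.453, 0.389, 0.105], [0.463, 0.401, 0.097]]
184 [[0.447, 0.391, 0.098], [0.457, 0.404, 0.09], [0.461, 0.397, 0.093]]
186 [[0.492, 0.569, 0.0], [0.5, 0.572, -0.002], [0.506, 0.565, -0.0]]
188 [[0.486, 0.548, 0.003], [0.494, 0.552, -0.0], [0.501, 0.55, -0.0]]
190 [[0.484, 0.541, -0.001], [0.456, 0.408, 0.067], [0.498, 0.539, -0.002]]
```

Run:
```python
from plant import robot
from h import *
s=robot.read_state();cw=robot.get_calibration('wrist')
d=np.load('pics/w1.npy')
off=np.array([.4571,.4065,.1506])-s['tool_pos']
cw['eye']=np.array([0.45466616, 0.48486465, 0.3427543 ]);cw['attitude']=np.array([2.85708053, 0.03533277, 0.00517071])
for v in range(280,330,4): print(v,[pt(cw,u,v,d[v,u]).round(3).tolist() for u in (222,228,231,409,412,418)])
```

```text
280 [[0.406, 0.415, 0.177], [0.168, 0.046, -0.697], [0.164, 0.024, -0.75], [0.543, 0.363, 0.044], [0.505, 0.417, 0.176], [0.552, 0.362, 0.042]]
284 [[0.407, 0.415, 0.182], [0.409, 0.413, 0.178], [0.163, 0.008, -0.752], [0.503, 0.416, 0.179], [0.504, 0.417, 0.181], [0.507, 0.418, 0.183]]
288 [[0.409, 0.415, 0.187], [0.41, 0.412, 0.182], [0.162, -0.007, -0.752], [0.503, 0.414, 0.181], [0.504, 0.416, 0.184], [0.505, 0.418, 0.188]]
292 [[0.409, 0.413, 0.188], [0.41, 0.41, 0.182], [0.162, -0.021, -0.75], [0.503, 0.413, 0.182], [0.503, 0.415, 0.188], [0.504, 0.417, 0.192]]
296 [[0.41, 0.413, 0.192], [0.41, 0.408, 0.182], [0.41, 0.406, 0.177], [0.503, 0.41, 0.182], [0.503, 0.413, 0.188], [0.504, 0.416, 0.193]]
300 [[0.41, 0.411, 0.193], [0.41, 0.406, 0.183], [0.41, 0.404, 0.178], [0.503, 0.408, 0.183], [0.503, 0.411, 0.189], [0.503, 0.415, 0.197]]
304 [[0.41, 0.409, 0.193], [0.41, 0.404, 0.182], [0.41, 0.402, 0.178], [0.503, 0.407, 0.183], [0.503, 0.41, 0.19], [0.503, 0.414, 0.198]]
308 [[0.41, 0.408, 0.194], [0.41, 0.403, 0.185], [0.41, 0.399, 0.178], [0.503, 0.405, 0.185], [0.503, 0.407, 0.189], [0.503, 0.412, 0.199]]
312 [[0.41, 0.406, 0.195], [0.41, 0.4, 0.184], [0.157, -0.101, -0.754], [0.503, 0.403, 0.185], [0.503, 0.406, 0.19], [0.503, 0.41, 0.199]]
316 [[0.41, 0.404, 0.195], [0.41, 0.398, 0.185], [0.157, -0.116, -0.753], [0.503, 0.401, 0.186], [0.503, 0.403, 0.19], [0.503, 0.409, 0.2]]
320 [[0.41, 0.402, 0.195], [0.169, -0.084, -0.667], [0.17, -0.103, -0.701], [0.548, 0.32, 0.042], [0.503, 0.402, 0.192], [0.503, 0.406, 0.2]]
324 [[0.41, 0.4, 0.196], [0.17, -0.095, -0.661], [0.17, -0.116, -0.698], [0.548, 0.316, 0.043], [0.551, 0.316, 0.043], [0.503, 0.405, 0.2]]
328 [[0.41, 0.398, 0.197], [0.17, -0.11, -0.66], [0.169, -0.132, -0.698], [0.548, 0.312, 0.043], [0.552, 0.311, 0.042], [0.503, 0.403, 0.2]]
```

Call:
drive_tool(steps=[{"tx": 0, "ty": 0, "turn": 0, "tz": 0, "jaw": 0.5}, {"tx": 0, "ty": 0, "turn": 0, "tz": 0, "jaw": 0.5}, {"tx": 0, "ty": 0, "turn": 0, "tz": 0, "jaw": 0.5}, {"tx": 0, "ty": 0, "turn": 0, "tz": 0, "jaw": 0.5}, {"tx": 0, "ty": 0, "turn": 0, "tz": 0.06, "jaw": 0.5}, {"tx": 0, "ty": 0, "turn": 0, "tz": 0.11, "jaw": 0.5}, {"tx": 0, "ty": 0, "turn": 0, "tz": 0.13, "jaw": 0.5}, {"tx": 0, "ty": 0, "turn": 0, "tz": 0.13, "jaw": 0.5}, {"tx": 0, "ty": 0, "turn": 0, "tz": 0.13, "jaw": 0.5}])

```text
t: 4.05
tool_pos: [0.4581, 0.4079, 0.024]
orientation: [-2.204, -2.238, 0.0]
force: [-0.6, 1.0, 0.4]
opening: 0.0463
```

Run:
```python
from plant import robot
from h import *
mv(.458,.408,.022)
p,d=robot.read_camera('wrist');cv2.imwrite('pics/w4.png',p);cw=robot.get_calibration('wrist')
cv2.imwrite('pics/w4z.png',cv2.resize(p[190:330,200:450],None,fx=3.2,fy=3.2,interpolation=cv2.INTER_CUBIC))
for v in range(276,310,4): print(v,[pt(cw,u,v,d[v,u]).round(3).tolist() for u in (255,262,269,370,376,382)])
```

```text
t 4.05 pos [0.4581 0.4079 0.024 ] ytool 0.88 tilt [-0.0001 -0.0002] q [0.64 0.3  1.61 0.   1.23 0.63] F [-0.6  1.   0.4] op 0.0463
tx 0.0005 ty -0.0005 tz 0.0067 turn 0.0000
276 [[0.423, 0.416, 0.044], [0.427, 0.417, 0.044], [0.431, 0.417, 0.044], [0.486, 0.417, 0.044], [0.494, 0.407, 0.017], [0.498, 0.407, 0.019]]
280 [[0.423, 0.414, 0.043], [0.427, 0.414, 0.044], [0.432, 0.417, 0.051], [0.485, 0.418, 0.051], [0.494, 0.404, 0.018], [0.498, 0.405, 0.019]]
284 [[0.426, 0.417, 0.056], [0.429, 0.417, 0.056], [0.433, 0.417, 0.056], [0.484, 0.418, 0.057], [0.487, 0.418, 0.056], [0.49, 0.418, 0.056]]
288 [[0.426, 0.417, 0.061], [0.43, 0.417, 0.062], [0.433, 0.416, 0.059], [0.483, 0.418, 0.062], [0.486, 0.418, 0.062], [0.489, 0.418, 0.061]]
292 [[0.427, 0.417, 0.067], [0.431, 0.417, 0.067], [0.433, 0.416, 0.063], [0.483, 0.418, 0.066], [0.486, 0.418, 0.066], [0.488, 0.418, 0.066]]
296 [[0.428, 0.417, 0.071], [0.431, 0.417, 0.071], [0.434, 0.416, 0.068], [0.482, 0.417, 0.068], [0.485, 0.418, 0.071], [0.488, 0.418, 0.07]]
300 [[0.429, 0.417, 0.074], [0.432, 0.418, 0.076], [0.435, 0.416, 0.072], [0.482, 0.416, 0.071], [0.484, 0.418, 0.075], [0.487, 0.418, 0.075]]
304 [[0.43, 0.418, 0.08], [0.433, 0.418, 0.079], [0.435, 0.414, 0.071], [0.481, 0.417, 0.076], [0.483, 0.418, 0.079], [0.486, 0.418, 0.079]]
308 [[0.43, 0.417, 0.082], [0.433, 0.417, 0.082], [0.435, 0.412, 0.072], [0.481, 0.416, 0.078], [0.483, 0.418, 0.082], [0.485, 0.418, 0.083]]
```

View pics/w4z.png

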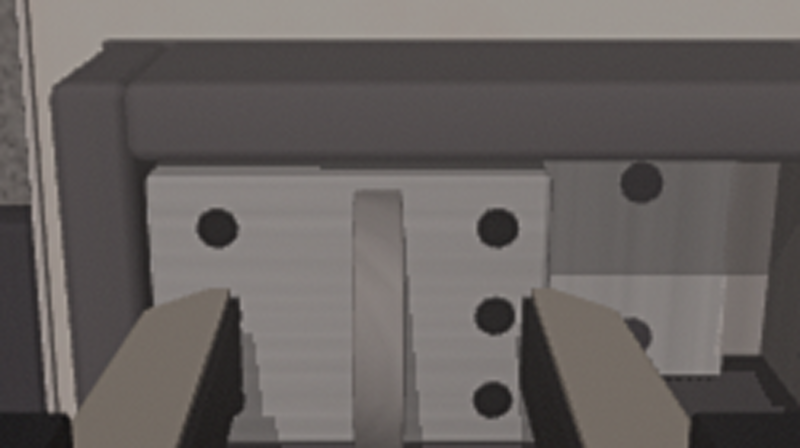

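Call:
drive_tool(steps=[{"tx": 0, "ty": 0, "turn": 0, "tz": 0.008, "jaw": 0.5}, {"tx": 0, "ty": 0, "turn": 0, "tz": 0.008, "jaw": 0}, {"tx": 0, "ty": 0, "turn": 0, "tz": 0.008, "jaw": 0}, {"tx": 0, "ty": 0, "turn": 0, "tz": 0.008, "jaw": 0}, {"tx": 0, "ty": 0, "turn": 0, "tz": 0.008, "jaw": 0}, {"tx": 0, "ty": 0, "turn": 0, "tz": 0.008, "jaw": 0}, {"tx": 0, "ty": 0, "turn": 0, "tz": 0.008, "jaw": 0}], force=40)

```text
t: 4.8
tool_pos: [0.4581, 0.4078, 0.0216]
orientation: [2.204, 2.238, 0.0]
force: [-0.3, 0.1, 0.3]
opening: 0.0072
```

Call:
drive_tool(steps=[{"tx": 0, "ty": 0, "turn": 0, "tz": -0.02, "jaw": 0}, {"tx": 0, "ty": 0, "turn": 0, "tz": -0.05, "jaw": 0}, {"tx": 0, "ty": 0, "turn": 0, "tz": -0.08, "jaw": 0}, {"tx": 0, "ty": 0, "turn": 0, "tz": -0.12, "jaw": 0}, {"tx": 0, "ty": 0, "turn": 0, "tz": -0.17, "jaw": 0}, {"tx": 0, "ty": 0, "turn": 0, "tz": -0.22, "jaw": 0}, {"tx": 0, "ty": 0, "turn": 0, "tz": -0.27, "jaw": 0}, {"tx": 0, "ty": 0, "turn": 0, "tz": -0.3, "jaw": 0}, {"tx": 0, "ty": 0, "turn": 0, "tz": -0.3, "jaw": 0}])

```text
t: 5.7
tool_pos: [0.4593, 0.4087, 0.1141]
orientation: [2.204, 2.238, 0.006]
force: [0.2, -0.4, -2.1]
opening: 0.0076
```

Run:
```python
from plant import robot
from h import *
mv(.40,.25,.14,-8)
p,d=robot.read_camera('wrist');cv2.imwrite('pics/w5.png',p)
p,d=robot.read_camera('side');cv2.imwrite('pics/s5.png',cv2.resize(p[130:280,190:340],None,fx=4,fy=4,interpolation=cv2.INTER_CUBIC))
```

```text
t 5.7 pos [0.4593 0.4087 0.1141] ytool 0.88 tilt [0.0022 0.003 ] q [ 0.64  0.21  1.54 -0.    1.39  0.63] F [ 0.2 -0.4 -2.1] op 0.0076
tx -0.5257 ty -0.2055 tz -0.0882 turn 0.0493
```

View pics/w5.png

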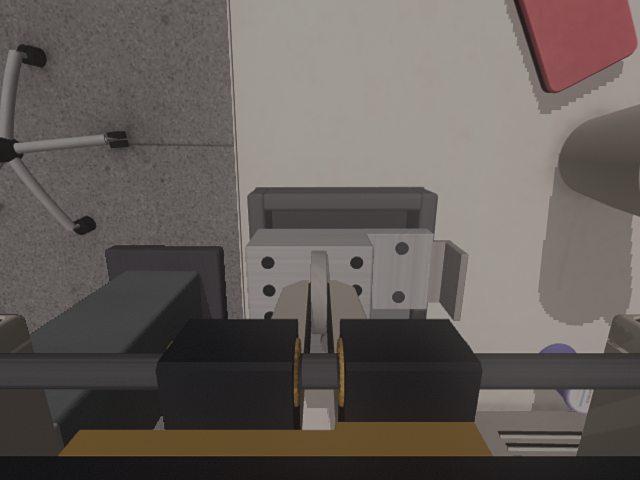

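View pics/s5.png

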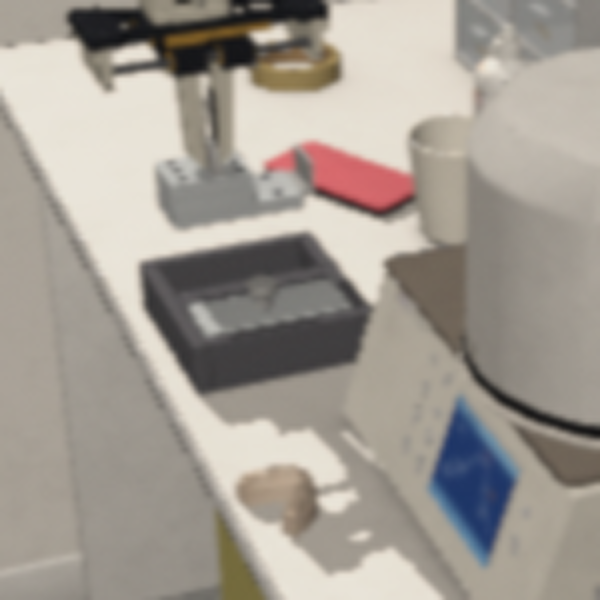

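Run:
```python
from h import *
mv(.39,.25,.12,0)
mv(.39,-.05,.12,-8)
mv(.48,-.27,.12,-8)
```

```text
t 5.8 pos [0.4581 0.4078 0.1115] ytool 0.88 tilt [0. 0.] q [0.64 0.22 1.54 0.   1.38 0.63] F [-1.6 -0.4 -2.3] op 0.0076
tx -0.5225 ty -0.2350 tz -0.0285 turn 0.0049
t 5.8 pos [0.4581 0.4078 0.1115] ytool 0.88 tilt [0. 0.] q [0.64 0.22 1.54 0.   1.38 0.63] F [-1.6 -0.4 -2.3] op 0.0076
tx -1.5224 ty -0.2503 tz -0.0285 turn 0.0493
t 5.8 pos [0.4581 0.4078 0.1115] ytool 0.88 tilt [0. 0.] q [0.64 0.22 1.54 0.   1.38 0.63] F [-1.6 -0.4 -2.3] op 0.0076
tx -2.2602 ty 0.0385 tz -0.0285 turn 0.0493
```

Call:
drive_tool(steps=[{"tx": -0.08, "ty": -0.06, "turn": 0, "tz": -0.03, "jaw": 0}, {"tx": -0.2, "ty": -0.14, "turn": 0, "tz": -0.03, "jaw": 0}, {"tx": -0.32, "ty": -0.21, "turn": 0, "tz": -0.03, "jaw": 0}, {"tx": -0.45, "ty": -0.235, "turn": 0, "tz": -0.03, "jaw": 0}, {"tx": -0.58, "ty": -0.235, "turn": 0, "tz": -0.03, "jaw": 0}, {"tx": -0.72, "ty": -0.238, "turn": 0, "tz": -0.03, "jaw": 0}, {"tx": -0.86, "ty": -0.24, "turn": 0, "tz": -0.03, "jaw": 0}, {"tx": -1.0, "ty": -0.24, "turn": 0, "tz": -0.03, "jaw": 0}])

```text
t: 6.6
tool_pos: [0.3897, 0.1052, 0.1196]
orientation: [-2.203, -2.238, 0.002]
force: [0.7, -0.7, -2.0]
opening: 0.0075
```

Run:
```python
from h import *
mv(.39,-.18,.12,-8)
mv(.48,-.27,.12,-8)
```

```text
t 6.6 pos [0.3897 0.1052 0.1196] ytool 0.91 tilt [-0.0002 -0.0013] q [ 0.14 -0.39  2.09 -0.    1.44  0.12] F [ 0.7 -0.7 -2. ] op 0.0075
tx -0.9506 ty -0.0140 tz -0.0012 turn 0.0495
t 6.6 pos [0.3897 0.1052 0.1196] ytool 0.91 tilt [-0.0002 -0.0013] q [ 0.14 -0.39  2.09 -0.    1.44  0.12] F [ 0.7 -0.7 -2. ] op 0.0075
tx -1.2554 ty 0.2812 tz -0.0015 turn 0.0495
```

Call:
drive_tool(steps=[{"tx": -0.14, "ty": -0.005, "turn": 0, "tz": 0, "jaw": 0}, {"tx": -0.28, "ty": -0.01, "turn": 0.01, "tz": 0, "jaw": 0}, {"tx": -0.42, "ty": -0.012, "turn": 0.02, "tz": 0, "jaw": 0}, {"tx": -0.56, "ty": -0.013, "turn": 0.03, "tz": 0, "jaw": 0}, {"tx": -0.7, "ty": -0.014, "turn": 0.04, "tz": 0, "jaw": 0}, {"tx": -0.83, "ty": -0.014, "turn": 0.05, "tz": 0, "jaw": 0}, {"tx": -0.93, "ty": -0.014, "turn": 0.05, "tz": 0, "jaw": 0}, {"tx": -0.95, "ty": -0.014, "turn": 0.05, "tz": 0, "jaw": 0}])

```text
t: 7.4
tool_pos: [0.39, -0.1808, 0.1197]
orientation: [-2.376, -2.054, 0.002]
force: [0.3, -0.4, -2.7]
opening: 0.0077
```

Run:
```python
from h import *
mv(.48,-.27,.03,-8)
```

```text
t 7.4 pos [ 0.39   -0.1808  0.1197] ytool -8.31 tilt [-0.0004 -0.0014] q [-0.55 -0.3   2.03 -0.    1.42 -0.41] F [ 0.3 -0.4 -2.7] op 0.0077
tx -0.2506 ty 0.3404 tz 0.2985 turn -0.0017
```

Call:
drive_tool(steps=[{"tx": -0.08, "ty": 0.11, "turn": 0, "tz": 0.02, "jaw": 0}, {"tx": -0.16, "ty": 0.23, "turn": 0, "tz": 0.06, "jaw": 0}, {"tx": -0.25, "ty": 0.34, "turn": 0, "tz": 0.12, "jaw": 0}, {"tx": -0.25, "ty": 0.34, "turn": 0, "tz": 0.2, "jaw": 0}, {"tx": -0.25, "ty": 0.34, "turn": 0, "tz": 0.27, "jaw": 0}, {"tx": -0.25, "ty": 0.34, "turn": 0, "tz": 0.3, "jaw": 0}, {"tx": -0.25, "ty": 0.34, "turn": 0, "tz": 0.32, "jaw": 0}, {"tx": -0.25, "ty": 0.34, "turn": 0, "tz": 0.33, "jaw": 0}, {"tx": -0.25, "ty": 0.34, "turn": 0, "tz": 0.335, "jaw": 0}, {"tx": -0.25, "ty": 0.34, "turn": 0, "tz": 0.335, "jaw": 0}])

```text
t: 8.4
tool_pos: [0.4819, -0.2672, 0.021]
orientation: [2.372, 2.058, 0.001]
force: [0.4, -0.4, -1.9]
opening: 0.0078
```

Run:
```python
from h import *
mv(.48,-.27,.0175,-8)
```

```text
t 8.4 pos [ 0.4819 -0.2672  0.021 ] ytool -8.11 tilt [-0.0007  0.0015] q [-0.6   0.15  1.79  0.    1.2  -0.46] F [ 0.4 -0.4 -1.9] op 0.0078
tx -0.0102 ty -0.0048 tz 0.0118 turn -0.0006
```

Call:
drive_tool(steps=[{"tx": 0, "ty": 0, "turn": 0, "tz": 0, "jaw": 0}, {"tx": 0, "ty": 0, "turn": 0, "tz": 0.003, "jaw": 0}, {"tx": 0, "ty": 0, "turn": 0, "tz": 0.003, "jaw": 0}])

```text
t: 8.7
tool_pos: [0.4814, -0.2671, 0.0195]
orientation: [2.373, 2.058, 0.0]
force: [-0.8, -0.4, -3.1]
opening: 0.0075
```

Call:
drive_tool(steps=[{"tx": 0, "ty": 0, "turn": 0, "tz": 0.003, "jaw": 0}, {"tx": 0, "ty": 0, "turn": 0, "tz": 0.003, "jaw": 0}])

```text
t: 8.9
tool_pos: [0.4812, -0.2669, 0.0181]
orientation: [-2.373, -2.058, 0.0]
force: [0.3, -0.1, -2.3]
opening: 0.0076
```

Call:
drive_tool(steps=[{"tx": 0, "ty": 0, "turn": 0, "tz": 0.003, "jaw": 0}, {"tx": 0, "ty": 0, "turn": 0, "tz": 0.003, "jaw": 0}])

```text
t: 9.1
tool_pos: [0.4813, -0.267, 0.0176]
orientation: [2.373, 2.058, 0.0]
force: [-1.1, 0.9, 0.1]
opening: 0.0078
```

Call:
drive_tool(steps=[{"tx": 0, "ty": 0, "turn": 0, "tz": 0.002, "jaw": 0}, {"tx": 0, "ty": 0, "turn": 0, "tz": 0.002, "jaw": 0}])

```text
t: 9.3
tool_pos: [0.4813, -0.267, 0.0175]
orientation: [2.373, 2.059, -0.0]
force: [-3.5, 2.5, 7.5]
opening: 0.0075
```

Call:
drive_tool(steps=[{"tx": 0, "ty": 0, "turn": 0, "tz": -0.002, "jaw": 0.5}, {"tx": 0, "ty": 0, "turn": 0, "tz": -0.002, "jaw": 0.5}, {"tx": 0, "ty": 0, "turn": 0, "tz": -0.002, "jaw": 0.5}, {"tx": 0, "ty": 0, "turn": 0, "tz": -0.002, "jaw": 0.5}, {"tx": 0, "ty": 0, "turn": 0, "tz": -0.1, "jaw": 0.5}, {"tx": 0, "ty": 0, "turn": 0, "tz": -0.25, "jaw": 1}, {"tx": 0, "ty": 0, "turn": 0, "tz": -0.35, "jaw": 1}, {"tx": 0, "ty": 0, "turn": -0.05, "tz": -0.35, "jaw": 1}])

```text
t: 10.1
tool_pos: [0.4845, -0.2691, 0.1279]
orientation: [2.205, 2.224, 0.003]
force: [-0.0, -0.3, 0.2]
opening: 0.0658
```

Run:
```python
from plant import robot
from h import *
mv(.46,-.265,.12,82)
for n in ['top','side','wrist']:
    p,d=robot.read_camera(n);cv2.imwrite(f'pics/{n}6.png',p);np.save(f'pics/{n}6.npy',d)
t=cv2.imread('pics/top6.png');cv2.imwrite('pics/t6z.png',cv2.resize(t[150:310,400:600],None,fx=4,fy=3.75,interpolation=cv2.INTER_CUBIC))
```

```text
t 10.1 pos [ 0.4845 -0.2691  0.1279] ytool 0.5 tilt [-0.0053  0.0078] q [-0.6   0.04  1.71  0.    1.39 -0.61] F [-0.  -0.3  0.2] op 0.0658
tx 0.0144 ty -0.0816 tz 0.0255 turn -0.4528
```

View pics/side6.png

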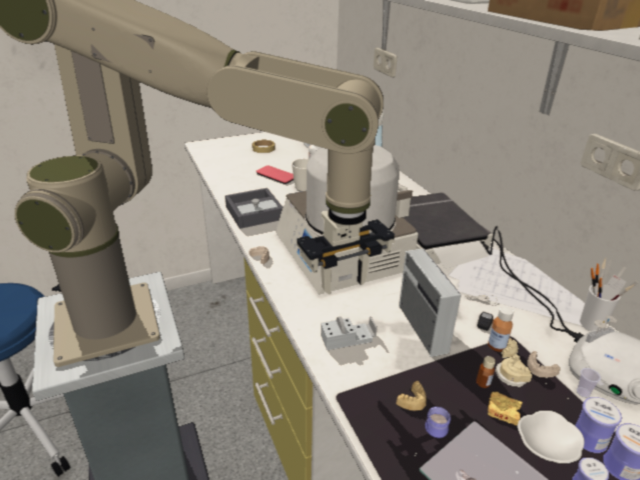

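View pics/t6z.png

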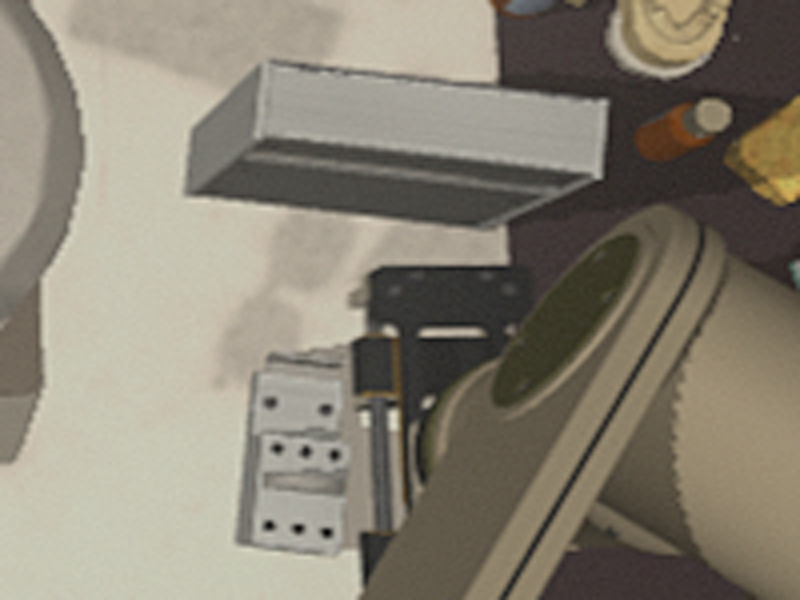

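View pics/wrist6.png

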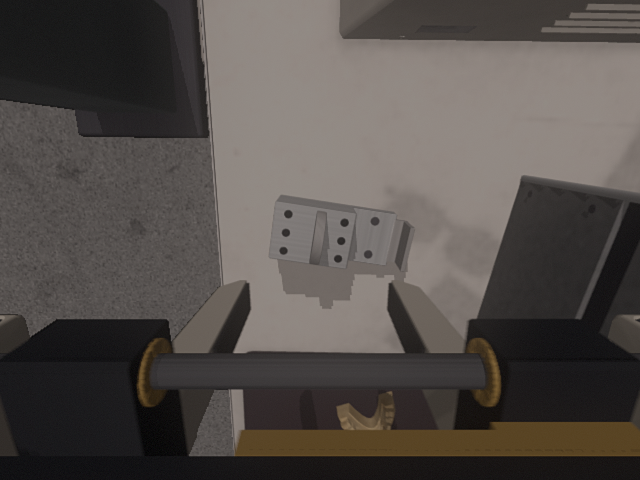

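Run:
```python
import cv2
t=cv2.imread('pics/wrist6.png')
cv2.imwrite('pics/w6z.png',cv2.resize(t[180:290,260:420],None,fx=5,fy=5,interpolation=cv2.INTER_CUBIC))
```

```text
(no output)
```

View pics/w6z.png

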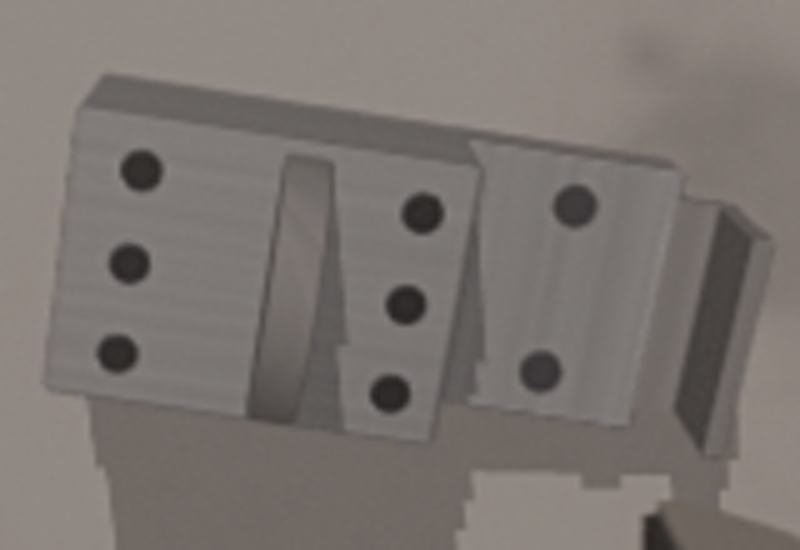

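Run:
```python
from plant import robot
from h import *
c=robot.get_calibration('wrist')
Z=lambda x,y:(260+x/5,180+y/5)
P=np.array([onplane(c,*Z(*p),.040) for p in [(80,107),(477,166),(432,440),(46,387)]])
print(P.round(4).tolist(),P.mean(0))
v=P[1]-P[0];w=P[2]-P[3];x=P[0]-P[3];print([np.degrees(np.arctan2(k[1],k[0])).round(2) for k in (v,w,x)])
e=np.array([np.cos(np.radians(-8.1)),np.sin(np.radians(-8.1))]);print('from tool',np.array([.4813,-.267])-.005*e)
ct=robot.get_calibration('top')
Q=lambda x,y:(400+x/4,150+y/3.75)
P=np.array([onplane(ct,*Q(*p),.040) for p in [(262,432),(351,440),(343,552),(253,542)]])
print(P.round(4).tolist(),P.mean(0))
mv(.46,-.265,.12,82)
```

```text
[[0.4463, -0.2341, 0.04], [0.5109, -0.2434, 0.04], [0.5049, -0.2911, 0.04], [0.4391, -0.2819, 0.04]] [ 0.47528584 -0.26263488  0.04      ]
[np.float64(-8.19), np.float64(-7.94), np.float64(81.51)]
from tool [ 0.47634988 -0.26629549]
[[0.5126, -0.2456, 0.04], [0.5073, -0.2953, 0.04], [0.4401, -0.2875, 0.04], [0.4465, -0.2375, 0.04]] [ 0.47663    -0.26648256  0.04      ]
t 10.25 pos [ 0.4813 -0.2669  0.1217] ytool 0.32 tilt [-0.0001  0.0002] q [-0.6   0.04  1.71 -0.    1.39 -0.61] F [-0.3  0.3 -0.1] op 0.078
tx 0.0068 ty -0.0709 tz 0.0058 turn -0.4538
```

Call:
drive_tool(steps=[{"tx": 0.014, "ty": -0.089, "turn": -0.45, "tz": 0, "jaw": 1}, {"tx": 0.014, "ty": -0.089, "turn": -0.4555, "tz": 0, "jaw": 1}, {"tx": 0.014, "ty": -0.089, "turn": -0.4555, "tz": 0, "jaw": 1}, {"tx": 0.014, "ty": -0.089, "turn": -0.4555, "tz": 0, "jaw": 1}, {"tx": 0.014, "ty": -0.089, "turn": -0.4555, "tz": 0, "jaw": 1}, {"tx": 0.014, "ty": -0.089, "turn": -0.4555, "tz": 0, "jaw": 1}, {"tx": 0.014, "ty": -0.089, "turn": -0.4555, "tz": 0, "jaw": 1}, {"tx": 0.014, "ty": -0.089, "turn": -0.4555, "tz": 0, "jaw": 1}, {"tx": 0.014, "ty": -0.089, "turn": -0.4555, "tz": 0, "jaw": 1}, {"tx": 0.014, "ty": -0.089, "turn": -0.4555, "tz": 0, "jaw": 1}, {"tx": 0.014, "ty": -0.089, "turn": -0.4555, "tz": 0, "jaw": 1}, {"tx": 0.014, "ty": -0.089, "turn": -0.4555, "tz": 0, "jaw": 1}])

```text
t: 11.45
tool_pos: [0.4539, -0.2625, 0.1207]
orientation: [-0.214, -3.133, -0.002]
force: [-0.6, -0.2, -0.1]
opening: 0.0929
```

Run:
```python
from h import *
mv(.4545,-.2629,.003,81.9)
```

```text
t 11.45 pos [ 0.4539 -0.2625  0.1207] ytool 82.17 tilt [0.0017 0.0009] q [-0.62 -0.03  1.78  0.    1.39 -2.06] F [-0.6 -0.2 -0.1] op 0.0929
tx -0.0027 ty -0.0013 tz 0.3922 turn 0.0015
```

Call:
drive_tool(steps=[{"tx": -0.003, "ty": -0.001, "turn": 0.001, "tz": 0.15, "jaw": 1}, {"tx": -0.003, "ty": -0.001, "turn": 0.001, "tz": 0.29, "jaw": 1}, {"tx": -0.003, "ty": -0.001, "turn": 0.001, "tz": 0.36, "jaw": 0.7}, {"tx": -0.003, "ty": -0.001, "turn": 0.001, "tz": 0.392, "jaw": 0.62}, {"tx": -0.003, "ty": -0.001, "turn": 0.001, "tz": 0.392, "jaw": 0.62}, {"tx": -0.003, "ty": -0.001, "turn": 0.001, "tz": 0.392, "jaw": 0.62}], force=3)

```text
t: 12.05
tool_pos: [0.4562, -0.2639, 0.0053]
orientation: [0.213, 3.133, -0.001]
force: [-0.1, 0.5, 0.2]
opening: 0.0658
```

Run:
```python
from plant import robot
from h import *
mv(.4545,-.2629,.003,81.9)
p,d=robot.read_camera('wrist');cv2.imwrite('pics/w7.png',p);cw=robot.get_calibration('wrist')
for v in range(280,300,3): print(v,[pt(cw,u,v,d[v,u]).round(3).tolist() for u in range(255,400,10)])
```

```text
t 12.05 pos [ 0.4562 -0.2639  0.0053] ytool 82.21 tilt [-0.0013 -0.0007] q [-0.62  0.11  1.87  0.    1.16 -2.06] F [-0.1  0.5  0.2] op 0.0658
tx 0.0060 ty 0.0026 tz 0.0078 turn 0.0017
280 [[0.455, -0.304, -0.001], [0.456, -0.298, 0.0], [0.441, -0.284, 0.039], [0.442, -0.279, 0.04], [0.442, -0.274, 0.04], [0.443, -0.269, 0.04], [0.443, -0.264, 0.04], [0.445, -0.259, 0.039], [0.445, -0.254, 0.04], [0.446, -0.249, 0.039], [0.446, -0.244, 0.04], [0.447, -0.239, 0.04], [0.465, -0.229, -0.0], [0.452, -0.228, 0.032], [0.467, -0.217, 0.0]]
283 [[0.444, -0.296, 0.032], [0.458, -0.298, -0.0], [0.443, -0.284, 0.039], [0.443, -0.279, 0.039], [0.444, -0.274, 0.039], [0.445, -0.269, 0.04], [0.445, -0.264, 0.039], [0.446, -0.259, 0.039], [0.447, -0.254, 0.04], [0.447, -0.249, 0.039], [0.448, -0.244, 0.04], [0.448, -0.239, 0.04], [0.467, -0.23, 0.0], [0.452, -0.229, 0.036], [0.452, -0.224, 0.037]]
286 [[0.444, -0.295, 0.036], [0.46, -0.298, 0.0], [0.444, -0.284, 0.04], [0.444, -0.279, 0.041], [0.445, -0.274, 0.04], [0.446, -0.269, 0.04], [0.447, -0.264, 0.04], [0.447, -0.259, 0.04], [0.447, -0.254, 
[... 840 characters left out ...]
046]]
295 [[0.449, -0.296, 0.037], [0.466, -0.299, 0.0], [0.449, -0.285, 0.04], [0.449, -0.28, 0.04], [0.45, -0.275, 0.04], [0.45, -0.27, 0.041], [0.452, -0.265, 0.04], [0.452, -0.26, 0.04], [0.453, -0.255, 0.04], [0.453, -0.25, 0.041], [0.454, -0.245, 0.041], [0.455, -0.24, 0.04], [0.475, -0.23, -0.0], [0.454, -0.231, 0.044], [0.452, -0.227, 0.05]]
298 [[0.451, -0.296, 0.037], [0.468, -0.3, -0.0], [0.45, -0.285, 0.04], [0.451, -0.28, 0.04], [0.452, -0.275, 0.04], [0.452, -0.27, 0.041], [0.453, -0.265, 0.04], [0.454, -0.26, 0.04], [0.454, -0.255, 0.041], [0.455, -0.25, 0.041], [0.456, -0.245, 0.04], [0.456, -0.24, 0.041], [0.478, -0.231, -0.0], [0.456, -0.231, 0.044], [0.452, -0.228, 0.054]]
```

View pics/w7.png

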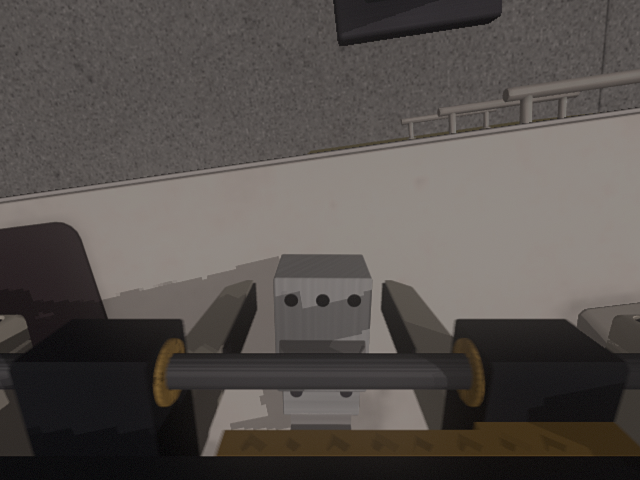

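Call:
drive_tool(steps=[{"tx": 0, "ty": 0, "turn": 0, "tz": 0, "jaw": 0.4}, {"tx": 0, "ty": 0, "turn": 0, "tz": 0, "jaw": 0.4}, {"tx": 0, "ty": 0, "turn": 0, "tz": 0, "jaw": 0.4}, {"tx": 0, "ty": 0, "turn": 0, "tz": 0, "jaw": 0.4}, {"tx": 0, "ty": 0, "turn": 0, "tz": 0, "jaw": 0.4}], force=3)

```text
t: 12.6
tool_pos: [0.4562, -0.2639, 0.0049]
orientation: [0.211, 3.133, -0.002]
force: [1.2, -1.0, 3.6]
opening: 0.0503
```

Run:
```python
from h import *
mv(.4545,-.2629,.003,81.9)
```

```text
t 12.6 pos [ 0.4562 -0.2639  0.0049] ytool 82.28 tilt [-0.0017 -0.0009] q [-0.62  0.11  1.87 -0.    1.16 -2.06] F [ 1.2 -1.   3.6] op 0.0503
tx 0.0060 ty 0.0027 tz 0.0063 turn 0.0021
```

Call:
drive_tool(steps=[{"tx": -0.003, "ty": 0, "turn": 0, "tz": -0.012, "jaw": 0.4}, {"tx": -0.008, "ty": 0, "turn": 0, "tz": -0.026, "jaw": 0.4}, {"tx": -0.015, "ty": 0, "turn": 0, "tz": -0.04, "jaw": 0.4}, {"tx": -0.024, "ty": 0, "turn": 0, "tz": -0.053, "jaw": 0.4}, {"tx": -0.038, "ty": 0, "turn": 0, "tz": -0.075, "jaw": 0.4}, {"tx": -0.056, "ty": 0, "turn": 0, "tz": -0.1, "jaw": 0.4}, {"tx": -0.056, "ty": 0, "turn": 0, "tz": -0.1, "jaw": 0.4}])

```text
t: 13.3
tool_pos: [0.4738, -0.2664, 0.036]
orientation: [0.211, 3.132, -0.002]
force: [-1.6, 0.6, -0.3]
opening: 0.0498
```

Run:
```python
from plant import robot
from h import *
mv(.4545,-.2629,.003,81.9)
p,d=robot.read_camera('side');cv2.imwrite('pics/s8.png',cv2.resize(p[200:360,290:480],None,fx=4,fy=3.75,interpolation=cv2.INTER_CUBIC))
```

```text
t 13.3 pos [ 0.4738 -0.2664  0.036 ] ytool 82.3 tilt [-0.0027 -0.0013] q [-0.61  0.11  1.81  0.    1.22 -2.04] F [-1.6  0.6 -0.3] op 0.0498
tx 0.0657 ty 0.0031 tz 0.1097 turn 0.0022
```

View pics/s8.png

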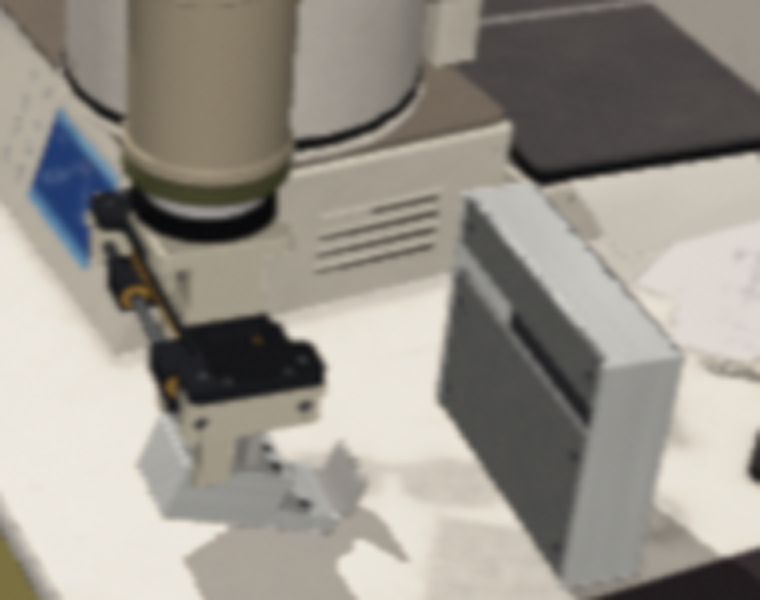

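Call:
drive_tool(steps=[{"tx": -0.019, "ty": 0, "turn": 0, "tz": -0.022, "jaw": 0.4}, {"tx": -0.04, "ty": 0, "turn": 0, "tz": -0.043, "jaw": 0.4}, {"tx": -0.06, "ty": 0, "turn": 0, "tz": -0.06, "jaw": 0.4}, {"tx": -0.08, "ty": 0, "turn": 0, "tz": -0.075, "jaw": 0.4}, {"tx": -0.1, "ty": 0, "turn": 0, "tz": -0.088, "jaw": 0.4}, {"tx": -0.1, "ty": 0, "turn": 0, "tz": -0.088, "jaw": 0.4}])

```text
t: 13.95
tool_pos: [0.503, -0.27, 0.0614]
orientation: [0.211, 3.133, -0.001]
force: [-1.2, 0.2, 0.1]
opening: 0.0501
```

Run:
```python
from plant import robot
from h import *
mv(.4545,-.2629,.003,81.9)
p,d=robot.read_camera('side');cv2.imwrite('pics/s9.png',cv2.resize(p[200:360,290:480],None,fx=4,fy=4,interpolation=cv2.INTER_CUBIC));np.save('pics/s9.npy',d)
```

```text
t 13.95 pos [ 0.503  -0.27    0.0614] ytool 82.3 tilt [-0.0014 -0.0006] q [-0.58  0.15  1.71  0.    1.28 -2.02] F [-1.2  0.2  0.1] op 0.0501
tx 0.1637 ty 0.0021 tz 0.1945 turn 0.0022
```

View pics/s9.png

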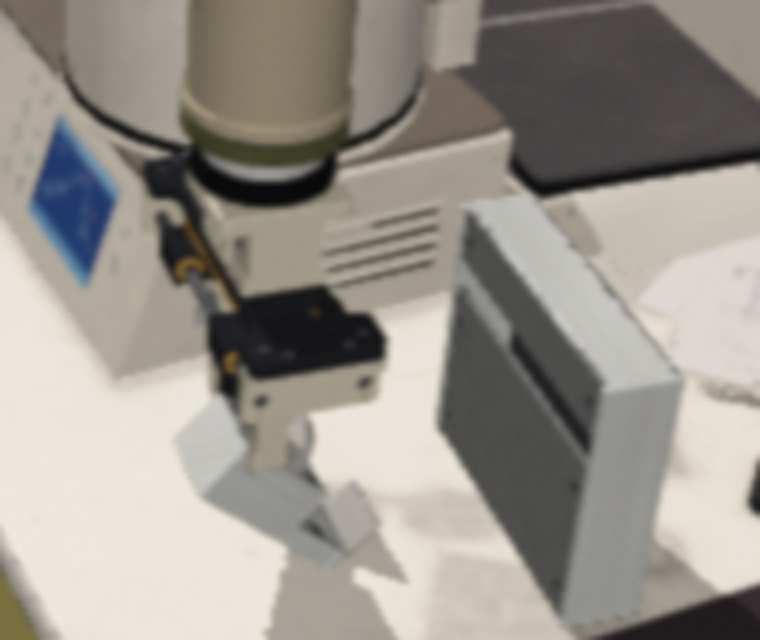

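Call:
drive_tool(steps=[{"tx": 0, "ty": 0, "turn": 0, "tz": 0, "jaw": 0.3}, {"tx": 0, "ty": 0, "turn": 0, "tz": 0, "jaw": 0.3}, {"tx": 0, "ty": 0, "turn": 0, "tz": 0, "jaw": 0.3}, {"tx": 0, "ty": 0, "turn": 0, "tz": -0.05, "jaw": 0.3}, {"tx": 0, "ty": 0, "turn": 0, "tz": -0.15, "jaw": 0.3}, {"tx": 0, "ty": 0, "turn": 0, "tz": -0.25, "jaw": 0.3}, {"tx": 0, "ty": 0, "turn": 0, "tz": -0.25, "jaw": 0.3}, {"tx": 0, "ty": 0, "turn": 0, "tz": -0.25, "jaw": 0.3}], force=55)

```text
t: 14.8
tool_pos: [0.5023, -0.2699, 0.1365]
orientation: [0.211, 3.133, -0.001]
force: [-0.7, 0.5, -3.5]
opening: 0.049
```

Run:
```python
from plant import robot
from h import *
mv(.503,-.27,.14,81.9)
p,d=robot.read_camera('side');cv2.imwrite('pics/side10.png',p);np.save('pics/side10.npy',d)
cv2.imwrite('pics/s10.png',cv2.resize(p[220:330,320:440],None,fx=5,fy=5,interpolation=cv2.INTER_CUBIC))
```

```text
t 14.8 pos [ 0.5023 -0.2699  0.1365] ytool 82.28 tilt [-0.0018 -0.0008] q [-0.58  0.08  1.64  0.    1.42 -2.02] F [-0.7  0.5 -3.5] op 0.049
tx -0.0025 ty 0.0001 tz -0.0118 turn 0.0021
```

View pics/s10.png

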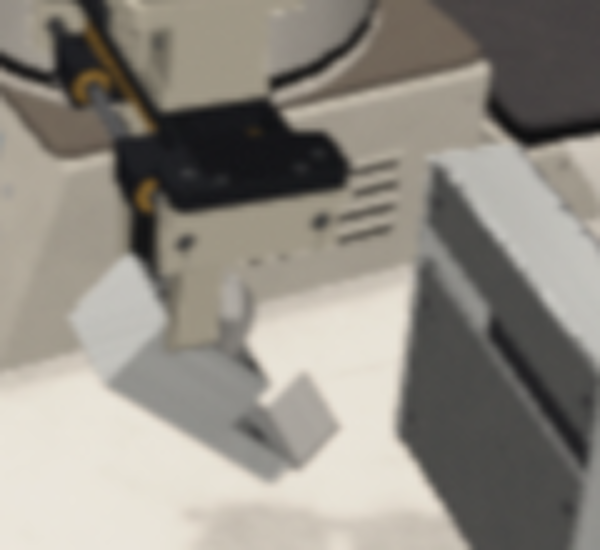

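```bash
cat >> h.py <<'E'
def onside(c,u,v,p0,yaw,off):
    n=np.array([-np.sin(yaw),np.cos(yaw),0]);r=ray(c,u,v);P=c['eye']+r*(n@(np.r_[p0[:2],0]-c['eye'])+off)/(n@r)
    e=np.array([np.cos(yaw),np.sin(yaw),0]);return np.array([e@(P-np.r_[p0[:2],0]),P[2]])
E
python3 - <<'E'
from plant import robot
from h import *
c=robot.get_calibration('side');s=robot.read_state();p0=s['tool_pos'];print(p0)
yaw=np.radians(-7.8)
Z=lambda x,y:(320+x/5,220+y/5)
for n,p,o in [('fb',(108,382),-.025),('rb',(276,481),-.025),('ft',(167,318),-.025),('rt',(266,385),-.025),('tipnear',(340,428),-.02),('tipfar',(305,375),.02),('legbot',(298,468),-.02)]:
    print(n,onside(c,*Z(*p),p0,yaw,o).round(4))
E
```

```text
[ 0.50138692 -0.26934904  0.13490244]
fb [-0.0304  0.1459]
rb [0.0502 0.074 ]
ft [-0.006   0.1745]
rt [0.0411 0.1296]
tipnear [0.0807 0.0934]
tipfar [0.0805 0.0918]
legbot [0.0625 0.0745]
```

Run:
```python
from h import *
mv(.5496,-.2909,.1296,82.05)
```

```text
t 14.85 pos [ 0.5014 -0.2693  0.1349] ytool 82.28 tilt [0.0007 0.0004] q [-0.58  0.08  1.65  0.    1.42 -2.02] F [ 0.   0.4 -2.9] op 0.0488
tx -0.1689 ty -0.0496 tz 0.0175 turn 0.0013
```

Call:
drive_tool(steps=[{"tx": -0.06, "ty": -0.02, "turn": 0.001, "tz": 0.01, "jaw": 0.3}, {"tx": -0.12, "ty": -0.04, "turn": 0.001, "tz": 0.017, "jaw": 0.3}, {"tx": -0.155, "ty": -0.049, "turn": 0.001, "tz": 0.017, "jaw": 0.3}, {"tx": -0.169, "ty": -0.05, "turn": 0.001, "tz": 0.017, "jaw": 0.3}, {"tx": -0.169, "ty": -0.05, "turn": 0.001, "tz": 0.017, "jaw": 0.3}, {"tx": -0.169, "ty": -0.05, "turn": 0.001, "tz": 0.017, "jaw": 0.3}])

```text
t: 15.45
tool_pos: [0.5492, -0.2908, 0.1294]
orientation: [-0.216, -3.132, -0.001]
force: [0.6, -0.1, -1.8]
opening: 0.0489
```

Run:
```python
from plant import robot
from h import *
mv(.5496,-.2909,.1296,82.05)
p,d=robot.read_camera('side');cv2.imwrite('pics/side11.png',p);np.save('pics/side11.npy',d)
cv2.imwrite('pics/s11.png',cv2.resize(p[230:360,345:475],None,fx=4.6,fy=4.6,interpolation=cv2.INTER_CUBIC))
p,d=robot.read_camera('top');cv2.imwrite('pics/top11.png',p)
cv2.imwrite('pics/t11.png',cv2.resize(p[150:290,420:600],None,fx=4.2,fy=4.2,interpolation=cv2.INTER_CUBIC))
```

```text
t 15.45 pos [ 0.5492 -0.2908  0.1294] ytool 82.11 tilt [0.0017 0.0008] q [-0.57  0.22  1.5  -0.    1.42 -2.  ] F [ 0.6 -0.1 -1.8] op 0.0489
tx -0.0015 ty -0.0002 tz -0.0006 turn 0.0003
```

View pics/s11.png

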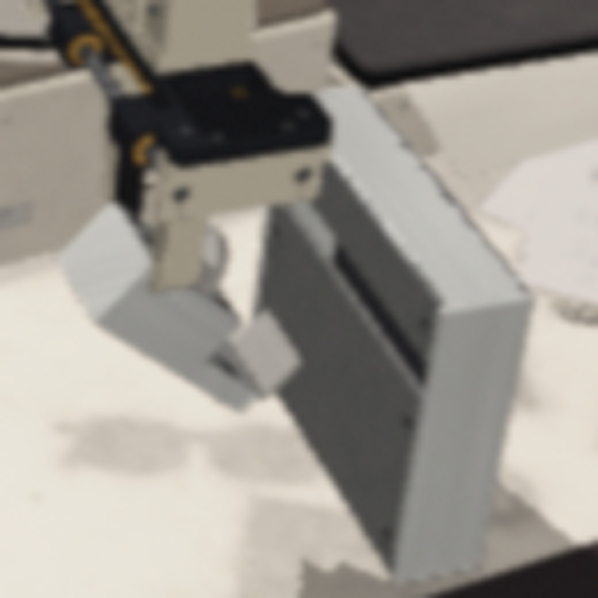

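View pics/t11.png

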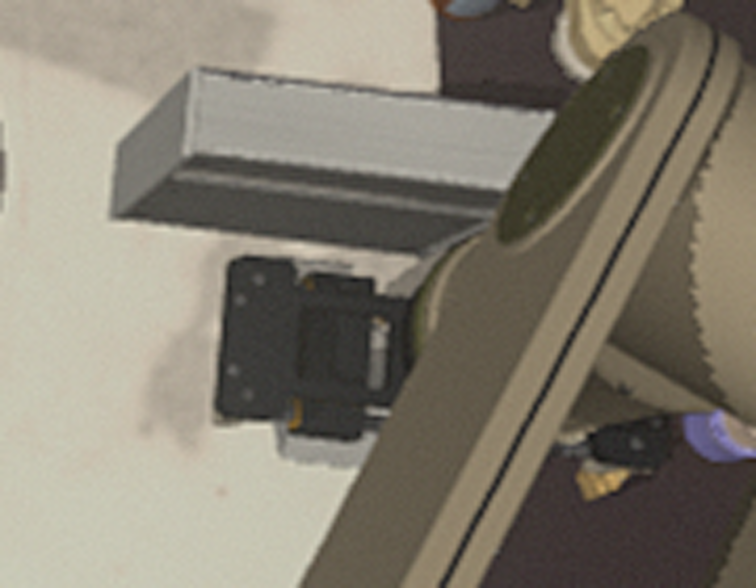

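Run:
```python
from plant import robot
from h import *
c=robot.get_calibration('side');s=robot.read_state();p0=np.array([.654,-.3055]);yaw=np.radians(-7.95)
Z=lambda x,y:(345+x/4.6,230+y/4.6)
for n,p,o in [('bot near',(398,580),-.089),('top near',(441,302),-.089),('top near back',(528,298),-.089),('topfar',(330,165),.089)]:
    print(n,onside(c,*Z(*p),p0,yaw,o).round(4))
t=p0
e=np.array([np.cos(yaw),np.sin(yaw)]);n=np.array([-e[1],e[0]]);d=s['tool_pos'][:2]-p0;print('tool X,Y',e@d,n@d,s['tool_pos'][2]);ty=n@d
for n,p,o in [('fb',(97,318),-.025),('rb',(245,410),-.025),('ft',(150,262),-.025),('rt',(240,325),-.025),('tipnear',(302,362),-.02),('tipfar',(268,313),.02),('legbot',(264,398),-.02)]:
    print(n,onside(c,*Z(*p),p0,yaw,o+ty).round(4))
th=np.radians(41.5);a=np.array([np.cos(th),-np.sin(th)]);b=np.array([np.sin(th),np.cos(th)])
print('pred tip', np.array([e@d+.007,s['tool_pos'][2]+.002])+a*.083+b*.018)
cc=lambda X,Y,z:np.r_[p0+X*e+Y*np.array([-e[1],e[0]]),z]
print('proj slat near/far',[((proj(c,cc(0,y,z))-[345,230])*4.6).round(0).tolist() for y in(-.083,.083) for z in (.110,.130)])
```

```text
bot near [0.0008 0.0031]
top near [-0.0037  0.1723]
top near back [0.0399 0.1657]
topfar [0.0352 0.1154]
tool X,Y -0.10558588605912325 -0.0001047672859666314 0.13012962414211404
fb [-0.1374  0.1403]
rb [-0.057   0.0674]
ft [-0.114   0.1676]
rt [-0.0654  0.1212]
tipnear [-0.0274  0.0867]
tipfar [-0.027   0.0849]
legbot [-0.045  0.068]
pred tip [-0.0244954   0.09061336]
proj slat near/far [[422.0, 401.0], [429.0, 367.0], [271.0, 190.0], [275.0, 158.0]]
```

Run:
```python
import cv2
s=cv2.imread('pics/side0.png');t=cv2.imread('pics/top0.png')
a=cv2.resize(s[245:360,395:465],None,fx=7,fy=5.2,interpolation=cv2.INTER_LANCZOS4)
import numpy as np
cv2.imwrite('pics/p1.png',cv2.resize(s[245:300,395:465],None,fx=10,fy=10,interpolation=cv2.INTER_LANCZOS4))
cv2.imwrite('pics/p2.png',cv2.resize(s[295:360,395:465],None,fx=9,fy=9,interpolation=cv2.INTER_LANCZOS4))
```

```text
(no output)
```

View pics/p1.png

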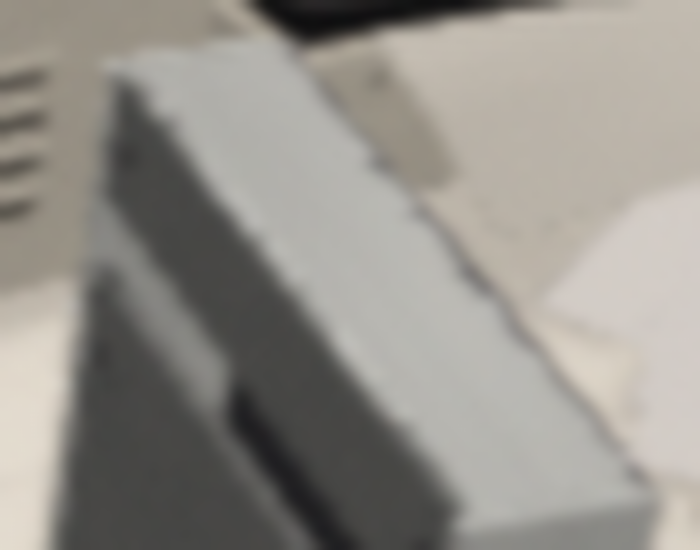

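View pics/p2.png

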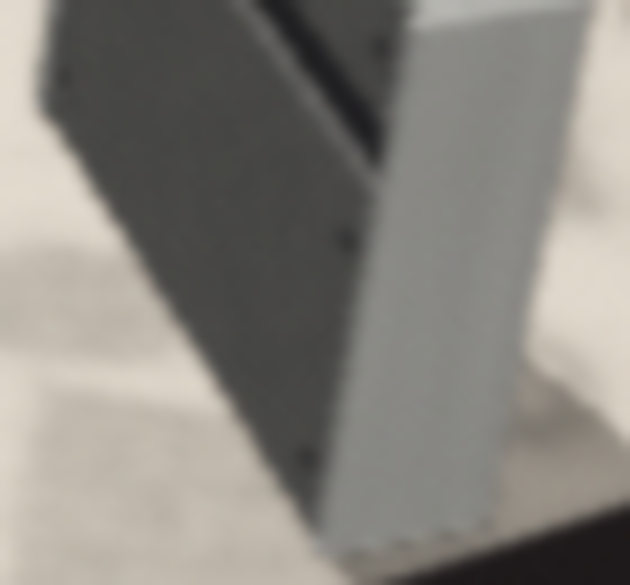

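Run:
```python
from plant import robot
from h import *
np.set_printoptions(precision=4,suppress=True)
cs=robot.get_calibration('side');ct=robot.get_calibration('top')
S=lambda x,y,x0,y0,f:(x0+(x+.5)/f-.5,y0+(y+.5)/f-.5)
def tri(u,v):
    A=[];bb=[]
    for c,p in((cs,u),(ct,v)):
        r=ray(c,*p);r/=np.linalg.norm(r);M=np.eye(3)-np.outer(r,r);A.append(M);bb.append(M@c['eye'])
    x=np.linalg.lstsq(np.vstack(A),np.hstack(bb),rcond=None)[0]
    return x,[np.linalg.norm(M@x-q)for M,q in zip(A,bb)]
p1=lambda x,y:S(x,y,395,245,10);p2=lambda x,y:S(x,y,395,295,9);B=lambda x,y:S(x,y,435,155,6)
P={}
for n,u,v in [('tnf',p1(455,520),B(690,253)),('tff',p1(115,65),B(178,190)),('tnb',p1(650,490),B(702,130)),('tfb',p1(275,35),B(190,70)),('bnf',p2(322,552),B(530,335)),('bff',p2(42,105),B(72,280))]:
    P[n]=tri(u,v);print(n,*P[n])
for n,u,z in [('tnf',p1(455,520),.165),('tff',p1(115,65),.165),('bnf',p2(322,552),0),('bff',p2(42,105),0)]:print('side',n,onplane(cs,*u,z))
for n,u,z in [('tnf',B(690,253),.165),('tff',B(178,190),.165),('tnb',B(702,130),.165),('tfb',B(190,70),.165),('bnf',B(530,335),0),('bff',B(72,280),0)]:print('top',n,onplane(ct,*u,z))
```

```text
tnf [ 0.6419 -0.3884  0.1656] [np.float64(0.0011245613726281762), np.float64(0.0011245613726276469)]
tff [ 0.668  -0.2177  0.1634] [np.float64(0.00013342442194696442), np.float64(0.0001334244219473003)]
tnb [ 0.6848 -0.3954  0.1654] [np.float64(0.0010369729123010677), np.float64(0.0010369729123009918)]
tfb [ 0.7092 -0.2229  0.1648] [np.float64(0.0006873298502648515), np.float64(0.0006873298502658194)]
bnf [ 0.6412 -0.3942  0.0052] [np.float64(0.0020775146356375256), np.float64(0.0020775146356373543)]
bff [ 0.6688 -0.2185 -0.0011] [np.float64(4.844787204288815e-05), np.float64(4.844787204268339e-05)]
side tnf [ 0.6411 -0.3877  0.165 ]
side tff [ 0.6667 -0.2197  0.165 ]
side bnf [ 0.6425 -0.3899  0.    ]
side bff [ 0.6679 -0.2196  0.    ]
top tnf [ 0.643  -0.3893  0.165 ]
top tff [ 0.6675 -0.2172  0.165 ]
top tnb [ 0.6859 -0.3962  0.165 ]
top tfb [ 0.7098 -0.2232  0.165 ]
top bnf [ 0.644  -0.3973  0.    ]
top bff [ 0.6686 -0.2182  0.    ]
```

```bash
cat > m.py <<'E'
from plant import robot
from h import *
O=np.array([.6552,-.3045]);YAW=np.radians(-8.1);E=np.array([np.cos(YAW),np.sin(YAW)]);N=np.array([-E[1],E[0]])
def toolXYZ():
    s=robot.read_state();d=s['tool_pos'][:2]-O;return np.array([E@d,N@d,s['tool_pos'][2]])
def goX(X,Y,z,ang=81.9): w=O+X*E+Y*N; mv(w[0],w[1],z,ang)
LOC={'fb':(-34,-25,-20),'rb':(74,-25,-20),'ft':(-34,-25,20),'rt':(34,-25,20),'tn':(81,-20,18),'tf':(81,20,18),'lb':(81,-20,-10),'ffb':(-34,25,-20),'fft':(-34,25,20)}
def fit(px):
    "holder pose (X,z,theta) from side pixels"
    from scipy.optimize import least_squares
    c=robot.get_calibration('side');T=toolXYZ()
    L=np.array([LOC[k] for k in px])/1e3;U=np.array([px[k] for k in px])
    def f(q):
        X,z,th=q;x=X+L[:,0]*np.cos(th)+L[:,2]*np.sin(th);zz=z-L[:,0]*np.sin(th)+L[:,2]*np.cos(th);y=T[1]+L[:,1]
        W=np.c_[O+np.outer(x,E)+np.outer(y,N),zz];return (proj(c,W)-U).ravel()
    r=least_squares(f,[T[0],T[2],.7],loss='soft_l1');q=r.x
    print('tool',T.round(4),'C',q[:2].round(4),'theta',np.degrees(q[2]).round(1),'C-tool',(q[:2]-T[[0,2]]).round(4));print(dict(zip(px,f(q).reshape(-1,2).round(1).tolist())))
    return q
E
python3 - <<'E'
from m import *
Z=lambda x,y:(345+(x+.5)/4.6-.5,230+(y+.5)/4.6-.5)
fit({k:Z(*v) for k,v in dict(fb=(97,318),rb=(245,410),ft=(150,262),rt=(240,325),tn=(302,362),tf=(268,313),lb=(264,398),ffb=(62,258),fft=(116,204)).items()})
E
```

```text
tool [-0.1066 -0.0015  0.1301] C [-0.1015  0.1302] theta 42.0 C-tool [0.0051 0.    ]
{'fb': [-0.5, 1.3], 'rb': [-0.5, 1.1], 'ft': [1.1, 0.2], 'rt': [2.0, -0.2], 'tn': [0.2, -0.4], 'tf': [0.1, -1.0], 'lb': [-0.4, 0.4], 'ffb': [-0.9, 0.0], 'fft': [-0.1, -1.2]}
```

```bash
python3 -c "
from m import *
goX(-.0915,0,.145)
goX(-.062,0,.178)"
```

```text
t 15.55 pos [ 0.5494 -0.291   0.1301] ytool 82.1 tilt [0.0007 0.0003] q [-0.57  0.22  1.5  -0.    1.42 -2.  ] F [ 0.6  0.4 -2.2] op 0.0492
tx -0.0504 ty 0.0050 tz -0.0496 turn 0.0011
t 15.55 pos [ 0.5494 -0.291   0.1301] ytool 82.1 tilt [0.0007 0.0003] q [-0.57  0.22  1.5  -0.    1.42 -2.  ] F [ 0.6  0.4 -2.2] op 0.0492
tx -0.1487 ty 0.0047 tz -0.1597 turn 0.0011
```

Call:
drive_tool(steps=[{"tx": -0.025, "ty": 0.002, "turn": 0.001, "tz": -0.025, "jaw": 0.3}, {"tx": -0.05, "ty": 0.005, "turn": 0.001, "tz": -0.05, "jaw": 0.3}, {"tx": -0.05, "ty": 0.005, "turn": 0.001, "tz": -0.05, "jaw": 0.3}, {"tx": -0.05, "ty": 0.005, "turn": 0.001, "tz": -0.05, "jaw": 0.3}, {"tx": -0.05, "ty": 0.005, "turn": 0.001, "tz": -0.05, "jaw": 0.3}])

```text
t: 16.05
tool_pos: [0.5649, -0.2918, 0.1453]
orientation: [-0.221, -3.133, -0.0]
force: [-0.0, -0.1, -2.9]
opening: 0.0491
```

Run:
```python
from m import *
p,d=robot.read_camera('side');cv2.imwrite('pics/side12.png',p)
cv2.imwrite('pics/s12.png',cv2.resize(p[235:335,345:455],None,fx=6,fy=6,interpolation=cv2.INTER_CUBIC))
print(toolXYZ())
p,d=robot.read_camera('wrist');cv2.imwrite('pics/w12.png',p)
```

```text
[-0.09129762 -0.00015025  0.14508264]
```

View pics/s12.png

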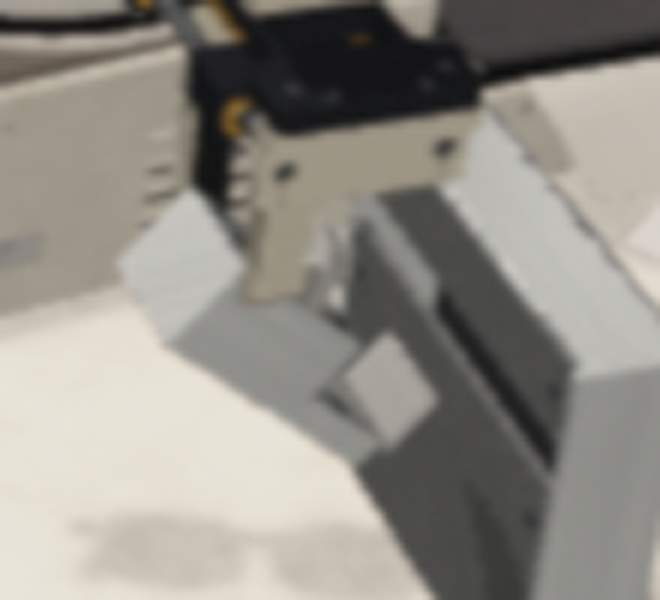

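Run:
```python
from m import *
Z=lambda x,y:(345+(x+.5)/6-.5,235+(y+.5)/6-.5)
fit({k:Z(*v) for k,v in dict(fb=(167,342),rb=(357,465),ft=(243,270),tn=(438,391),tf=(389,331),lb=(390,446),ffb=(119,264),fft=(193,190)).items()})
c=robot.get_calibration('side')
f=lambda P:((np.array(P)-[345,235]+.5)*6-.5).round(0).tolist()
for y in (-.083,0,.083):
  for z in(.11,.13): print(y,z,f(proj(c,np.r_[O+y*N,z])))
```

```text
tool [-0.0914 -0.0002  0.145 ] C [-0.0863  0.1463] theta 41.3 C-tool [0.0051 0.0012]
{'fb': [-0.1, 1.0], 'rb': [0.6, 0.4], 'ft': [0.3, -0.5], 'tn': [0.1, 0.5], 'tf': [0.6, -0.5], 'lb': [-0.7, 0.2], 'ffb': [-0.4, -0.1], 'fft': [-0.2, -0.9]}
-0.083 0.11 [554.0, 492.0]
-0.083 0.13 [562.0, 448.0]
0 0.11 [450.0, 347.0]
0 0.13 [456.0, 304.0]
0.083 0.11 [358.0, 218.0]
0.083 0.13 [363.0, 177.0]
```

Call:
drive_tool(steps=[{"tx": -0.012, "ty": 0, "turn": 0, "tz": -0.014, "jaw": 0.3}, {"tx": -0.025, "ty": 0, "turn": 0, "tz": -0.028, "jaw": 0.3}, {"tx": -0.037, "ty": 0, "turn": 0, "tz": -0.042, "jaw": 0.3}, {"tx": -0.05, "ty": 0, "turn": 0, "tz": -0.056, "jaw": 0.3}, {"tx": -0.05, "ty": 0, "turn": 0, "tz": -0.056, "jaw": 0.3}])

```text
t: 16.65
tool_pos: [0.581, -0.2943, 0.1634]
orientation: [0.221, 3.132, -0.001]
force: [1.2, 0.8, -2.3]
opening: 0.049
```

Run:
```python
from m import *
print(toolXYZ(),robot.read_state()['force'])
p,d=robot.read_camera('side');cv2.imwrite('pics/side13.png',p)
cv2.imwrite('pics/s13.png',cv2.resize(p[235:335,345:455],None,fx=6,fy=6,interpolation=cv2.INTER_CUBIC))
```

```text
[-0.07493438 -0.0003887   0.16338192] [ 1.20798087  0.83588565 -2.2780074 ]
```

View pics/s13.png

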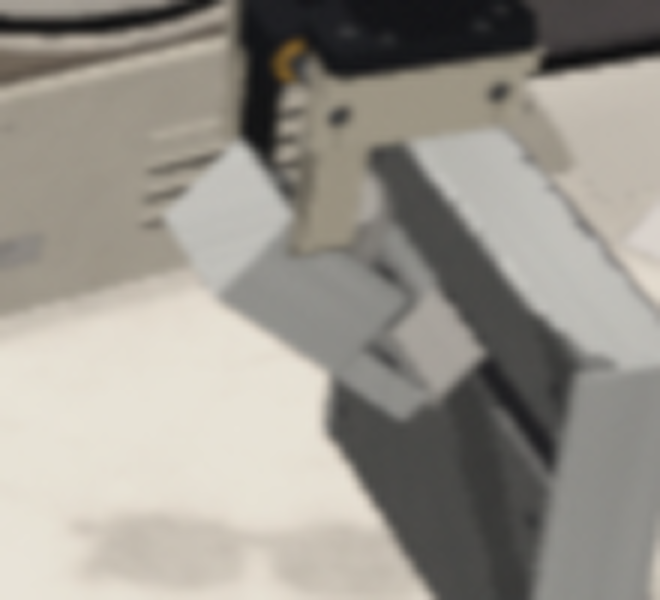

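Call:
drive_tool(steps=[{"tx": -0.012, "ty": 0, "turn": 0, "tz": -0.014, "jaw": 0.3}, {"tx": -0.024, "ty": 0, "turn": 0, "tz": -0.027, "jaw": 0.3}, {"tx": -0.024, "ty": 0, "turn": 0, "tz": -0.027, "jaw": 0.3}])

```text
t: 17.0
tool_pos: [0.5878, -0.2953, 0.1713]
orientation: [0.221, 3.133, -0.001]
force: [-0.2, -0.2, -1.9]
opening: 0.0487
```

Call:
drive_tool(steps=[{"tx": -0.012, "ty": 0, "turn": 0, "tz": -0.014, "jaw": 0.3}, {"tx": -0.024, "ty": 0, "turn": 0, "tz": -0.028, "jaw": 0.3}, {"tx": -0.024, "ty": 0, "turn": 0, "tz": -0.028, "jaw": 0.3}])

```text
t: 17.3
tool_pos: [0.595, -0.2963, 0.1798]
orientation: [0.221, 3.132, -0.001]
force: [0.5, 0.1, -2.1]
opening: 0.0489
```

Run:
```python
from m import *
print(toolXYZ(),robot.read_state()['force'])
p,d=robot.read_camera('side');cv2.imwrite('pics/side14.png',p)
cv2.imwrite('pics/s14.png',cv2.resize(p[215:335,345:455],None,fx=5,fy=5,interpolation=cv2.INTER_CUBIC))
p,d=robot.read_camera('top')
cv2.imwrite('pics/t14.png',cv2.resize(p[150:270,420:580],None,fx=4.6,fy=4.6,interpolation=cv2.INTER_CUBIC))
```

```text
[-0.06074666 -0.00035311  0.17978237] [ 0.47044284  0.0848011  -2.06944057]
```

View pics/s14.png

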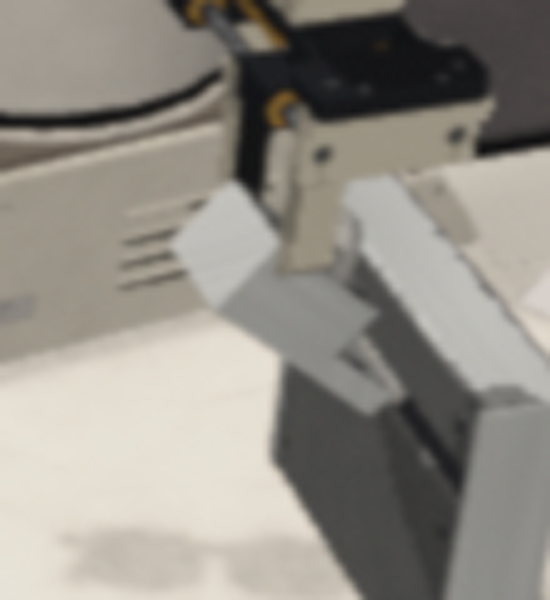

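View pics/t14.png

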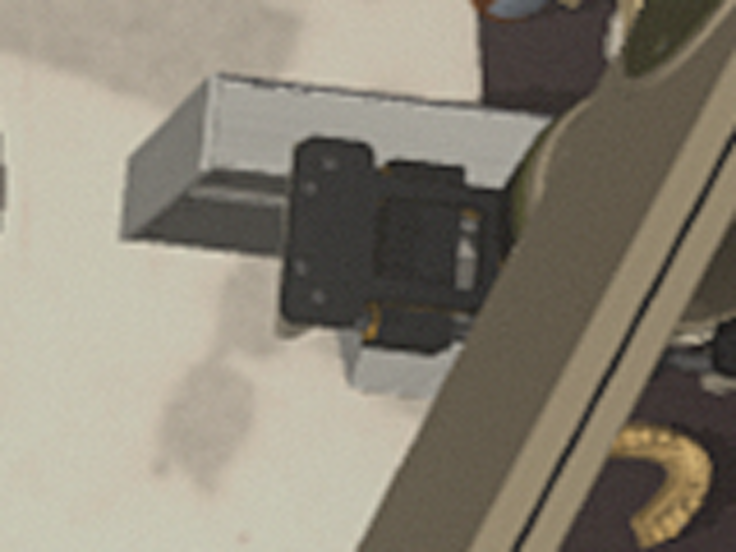

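Call:
drive_tool(steps=[{"tx": -0.012, "ty": 0, "turn": 0, "tz": 0.011, "jaw": 0.3}, {"tx": -0.024, "ty": 0, "turn": 0, "tz": 0.022, "jaw": 0.3}, {"tx": -0.024, "ty": 0, "turn": 0, "tz": 0.027, "jaw": 0.3}, {"tx": -0.024, "ty": 0, "turn": 0, "tz": 0.027, "jaw": 0.3}])

```text
t: 17.8
tool_pos: [0.6011, -0.2968, 0.1698]
orientation: [-0.221, -3.133, -0.001]
force: [-0.4, -0.5, -1.6]
opening: 0.0489
```

Run:
```python
from m import *
print(toolXYZ(),robot.read_state()['force'])
goX(-.071,0,.1559);goX(-.0831,0,.1413);goX(-.0922,0,.1249);goX(-.0977,0,.1072)
```

```text
[-5.46618342e-02 -1.34525141e-05  1.69763964e-01] [-0.36173449 -0.4775108  -1.5525594 ]
t 17.8 pos [ 0.6011 -0.2968  0.1698] ytool 81.93 tilt [0.0011 0.0005] q [-0.54  0.33  1.3   0.    1.51 -1.97] F [-0.4 -0.5 -1.6] op 0.0489
tx 0.0544 ty 0.0001 tz 0.0463 turn 0.0002
t 17.8 pos [ 0.6011 -0.2968  0.1698] ytool 81.93 tilt [0.0011 0.0005] q [-0.54  0.33  1.3   0.    1.51 -1.97] F [-0.4 -0.5 -1.6] op 0.0489
tx 0.0947 ty 0.0000 tz 0.0950 turn 0.0002
t 17.8 pos [ 0.6011 -0.2968  0.1698] ytool 81.93 tilt [0.0011 0.0005] q [-0.54  0.33  1.3   0.    1.51 -1.97] F [-0.4 -0.5 -1.6] op 0.0489
tx 0.1250 ty 0.0000 tz 0.1497 turn 0.0002
t 17.8 pos [ 0.6011 -0.2968  0.1698] ytool 81.93 tilt [0.0011 0.0005] q [-0.54  0.33  1.3   0.    1.51 -1.97] F [-0.4 -0.5 -1.6] op 0.0489
tx 0.1432 ty 0.0000 tz 0.2087 turn 0.0002
```

Call:
drive_tool(steps=[{"tx": 0, "ty": 0, "turn": 0, "tz": 0, "jaw": 0.3}, {"tx": 0.014, "ty": 0, "turn": 0, "tz": 0.012, "jaw": 0.3}, {"tx": 0.028, "ty": 0, "turn": 0, "tz": 0.024, "jaw": 0.3}, {"tx": 0.041, "ty": 0, "turn": 0, "tz": 0.035, "jaw": 0.3}, {"tx": 0.054, "ty": 0, "turn": 0, "tz": 0.046, "jaw": 0.3}, {"tx": 0.054, "ty": 0, "turn": 0, "tz": 0.046, "jaw": 0.3}], force=4)

```text
t: 18.4
tool_pos: [0.5843, -0.2946, 0.1561]
orientation: [-0.222, -3.133, -0.001]
force: [-0.2, 0.4, -0.7]
opening: 0.0498
```

Run:
```python
from m import *
print(toolXYZ(),robot.read_state()['force'])
p,d=robot.read_camera('side');cv2.imwrite('pics/side15.png',p)
cv2.imwrite('pics/s15.png',cv2.resize(p[215:335,345:455],None,fx=5,fy=5,interpolation=cv2.INTER_CUBIC))
```

```text
[-0.07156575 -0.0001907   0.15606145] [-0.22764298  0.40320005 -0.73482254]
```

View pics/s15.png

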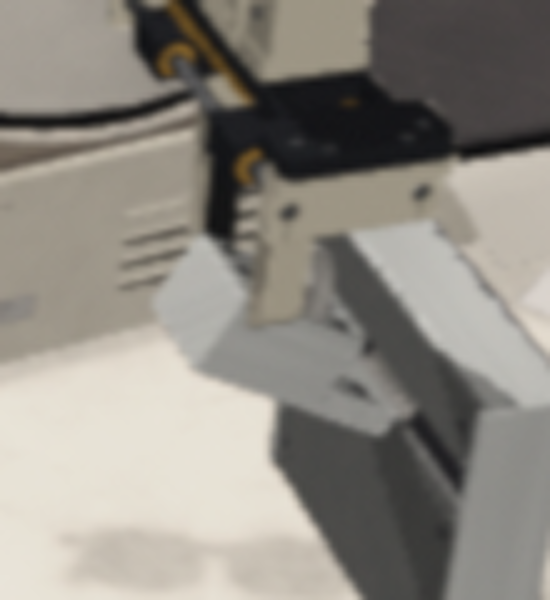

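Swinging as planned (about 27° now). Continue along the arc to level.

Call:
drive_tool(steps=[{"tx": 0.013, "ty": 0, "turn": 0, "tz": 0.015, "jaw": 0.3}, {"tx": 0.026, "ty": 0, "turn": 0, "tz": 0.031, "jaw": 0.3}, {"tx": 0.039, "ty": 0, "turn": 0, "tz": 0.048, "jaw": 0.3}, {"tx": 0.05, "ty": 0, "turn": 0, "tz": 0.066, "jaw": 0.3}, {"tx": 0.06, "ty": 0, "turn": 0, "tz": 0.084, "jaw": 0.3}, {"tx": 0.07, "ty": 0, "turn": 0, "tz": 0.103, "jaw": 0.3}, {"tx": 0.07, "ty": 0, "turn": 0, "tz": 0.103, "jaw": 0.3}])

```text
t: 19.15
tool_pos: [0.5635, -0.2915, 0.1245]
orientation: [-0.222, -3.132, -0.001]
force: [0.0, -0.3, -1.7]
opening: 0.0499
```

Run:
```python
from m import *
print(toolXYZ(),robot.read_state()['force'])
p,d=robot.read_camera('side');cv2.imwrite('pics/side16.png',p)
cv2.imwrite('pics/s16.png',cv2.resize(p[215:335,345:455],None,fx=5,fy=5,interpolation=cv2.INTER_CUBIC))
goX(-.0977,0,.1072)
```

```text
[-9.25988065e-02 -6.70438898e-06  1.24548831e-01] [ 0.01367024 -0.29590576 -1.72625656]
t 19.2 pos [ 0.5639 -0.2916  0.1252] ytool 81.91 tilt [0.001  0.0005] q [-0.56  0.26  1.46  0.    1.42 -1.99] F [ 0.5  1.  -1.7] op 0.0499
tx 0.0184 ty 0.0002 tz 0.0601 turn 0.0001
```

View pics/s16.png

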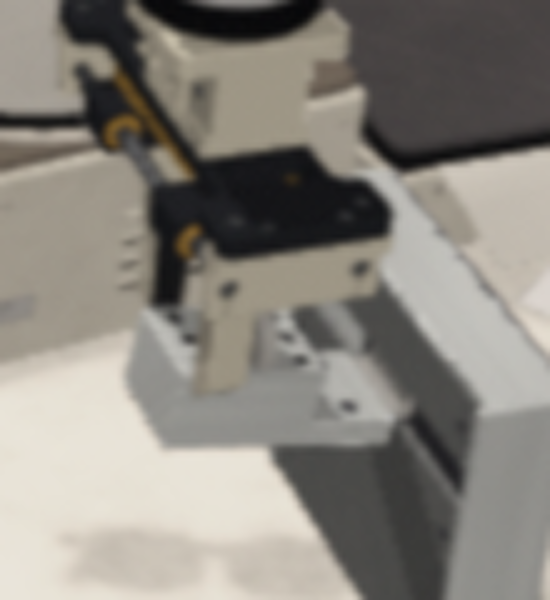

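Call:
drive_tool(steps=[{"tx": 0.006, "ty": 0, "turn": 0, "tz": 0.015, "jaw": 0.3}, {"tx": 0.011, "ty": 0, "turn": 0, "tz": 0.03, "jaw": 0.3}, {"tx": 0.015, "ty": 0, "turn": 0, "tz": 0.045, "jaw": 0.3}, {"tx": 0.015, "ty": 0, "turn": 0, "tz": 0.045, "jaw": 0.3}])

```text
t: 19.6
tool_pos: [0.5594, -0.2909, 0.1114]
orientation: [-0.221, -3.133, -0.001]
force: [-0.5, -0.2, -1.8]
opening: 0.0503
```

Run:
```python
from m import *
print(toolXYZ(),robot.read_state()['force'])
p,d=robot.read_camera('side');cv2.imwrite('pics/side17.png',p)
cv2.imwrite('pics/s17.png',cv2.resize(p[235:335,350:450],None,fx=6,fy=6,interpolation=cv2.INTER_CUBIC))
```

```text
[-9.67154800e-02 -4.84851017e-05  1.11370808e-01] [-0.52915419 -0.18714431 -1.83801304]
```

View pics/s17.png

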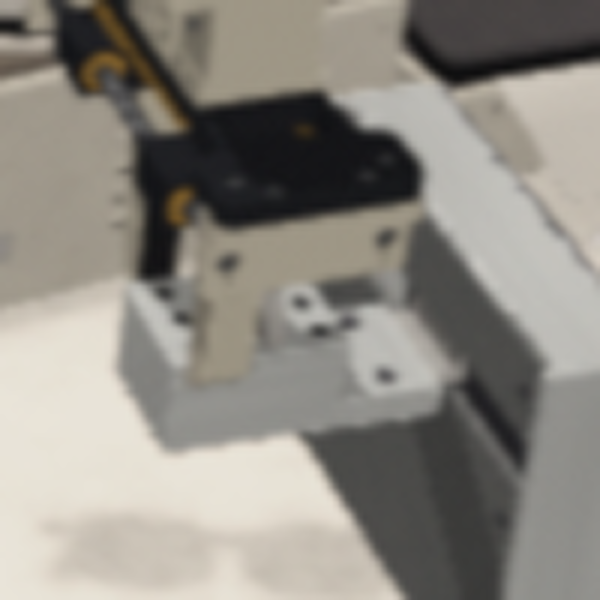

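```bash
cat > z.py <<'E'
from m import *
LOC['srt']=(74,-25,-6);LOC['sft']=(34,-25,-6)
E
python3 - <<'E'
from z import *
Z=lambda x,y:(350+(x+.5)/6-.5,235+(y+.5)/6-.5)
fit({k:Z(*v) for k,v in dict(fb=(168,450),rb=(441,411),ffb=(120,368),fft=(133,284),srt=(442,384),ft=(186,372)).items()})
c=robot.get_calibration('side')
for nm,C,th in (('level',(-.074,.120),0),('2deg low',(-.074,.118),-.035)):
  out={}
  for k in ['fb','rb','srt','ffb']:
    L=np.array(LOC[k])/1e3;X=C[0]+L[0]*np.cos(th)+L[2]*np.sin(th);zz=C[1]-L[0]*np.sin(th)+L[2]*np.cos(th)
    out[k]=((proj(c,np.r_[O+X*E+L[1]*N,zz])-[350,235]+.5)*6-.5).round(0).tolist()
  print(nm,out)
E
```

```text
tool [-9.650e-02 -1.000e-04  1.118e-01] C [-0.0741  0.121 ] theta 2.1 C-tool [0.0224 0.0091]
{'fb': [0.1, 0.8], 'rb': [0.4, 0.6], 'ffb': [-0.2, 0.1], 'fft': [-0.4, -0.4], 'srt': [1.3, 0.0], 'ft': [-0.8, -1.0]}
level {'fb': [170.0, 459.0], 'rb': [446.0, 410.0], 'srt': [451.0, 380.0], 'ffb': [120.0, 373.0]}
2deg low {'fb': [171.0, 466.0], 'rb': [448.0, 409.0], 'srt': [452.0, 379.0], 'ffb': [122.0, 379.0]}
```

Call:
drive_tool(steps=[{"tx": 0.001, "ty": 0, "turn": 0, "tz": 0.007, "jaw": 0.3}, {"tx": 0.002, "ty": 0, "turn": 0, "tz": 0.014, "jaw": 0.3}, {"tx": 0.002, "ty": 0, "turn": 0, "tz": 0.014, "jaw": 0.3}, {"tx": 0.002, "ty": 0, "turn": 0, "tz": 0.014, "jaw": 0.3}], force=3)

```text
t: 20.05
tool_pos: [0.5595, -0.2911, 0.1082]
orientation: [0.221, 3.134, 0.0]
force: [-0.8, -0.1, -0.3]
opening: 0.05
```

Run:
```python
from z import *
print(toolXYZ(),robot.read_state()['force'])
p,d=robot.read_camera('side');cv2.imwrite('pics/side18.png',p)
cv2.imwrite('pics/s18.png',cv2.resize(p[235:335,350:450],None,fx=6,fy=6,interpolation=cv2.INTER_CUBIC))
```

```text
[-0.09667734 -0.00023251  0.10824957] [-0.81427291 -0.13115594 -0.34371615]
```

View pics/s18.png

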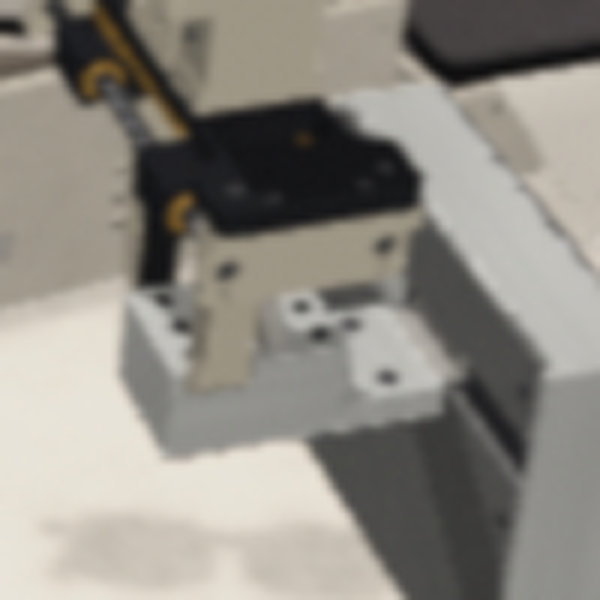

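Call:
drive_tool(steps=[{"tx": 0, "ty": 0, "turn": 0, "tz": 0, "jaw": 0.56}, {"tx": 0, "ty": 0, "turn": 0, "tz": 0, "jaw": 0.6}, {"tx": 0, "ty": 0, "turn": 0, "tz": 0, "jaw": 0.75}, {"tx": 0, "ty": 0, "turn": 0, "tz": 0, "jaw": 0.85}, {"tx": 0, "ty": 0, "turn": 0, "tz": 0, "jaw": 0.85}])

```text
t: 20.6
tool_pos: [0.5595, -0.2911, 0.1083]
orientation: [0.221, 3.134, -0.0]
force: [0.1, 1.2, -0.9]
opening: 0.0753
```

Run:
```python
from z import *
print(toolXYZ(),robot.read_state()['force'],robot.read_state()['opening'])
p,d=robot.read_camera('side');cv2.imwrite('pics/side19.png',p)
cv2.imwrite('pics/s19.png',cv2.resize(p[235:335,350:450],None,fx=6,fy=6,interpolation=cv2.INTER_CUBIC))
```

```text
[-0.0966646  -0.00026433  0.10833385] [ 0.09820103  1.22815371 -0.89138348] 0.07527064906170225
```

View pics/s19.png

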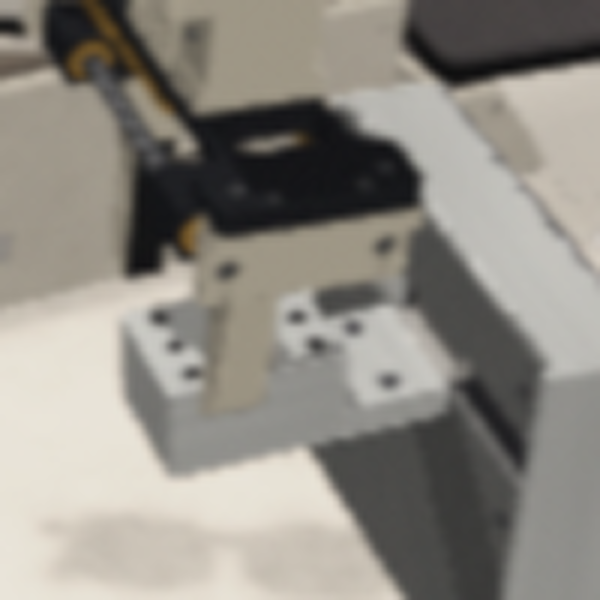

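Call:
drive_tool(steps=[{"tx": 0, "ty": 0, "turn": 0, "tz": 0, "jaw": 1}, {"tx": 0, "ty": 0, "turn": 0, "tz": 0, "jaw": 1}, {"tx": 0, "ty": 0, "turn": 0, "tz": -0.05, "jaw": 1}, {"tx": 0, "ty": 0, "turn": 0, "tz": -0.15, "jaw": 1}, {"tx": 0, "ty": 0, "turn": 0, "tz": -0.3, "jaw": 1}, {"tx": 0.1, "ty": 0, "turn": 0, "tz": -0.4, "jaw": 1}, {"tx": 0.25, "ty": 0, "turn": 0, "tz": -0.4, "jaw": 1}, {"tx": 0.4, "ty": 0, "turn": 0, "tz": -0.4, "jaw": 1}, {"tx": 0.4, "ty": 0, "turn": 0, "tz": -0.4, "jaw": 1}, {"tx": 0.4, "ty": 0, "turn": 0, "tz": -0.4, "jaw": 1}])

```text
t: 21.65
tool_pos: [0.4404, -0.2744, 0.2298]
orientation: [0.223, 3.132, -0.002]
force: [0.7, -1.1, -0.4]
opening: 0.0931
```

Run:
```python
from z import *
print(robot.read_state()['force'])
p,d=robot.read_camera('side');cv2.imwrite('pics/side20.png',p)
cv2.imwrite('pics/s20.png',cv2.resize(p[235:335,350:450],None,fx=6,fy=6,interpolation=cv2.INTER_CUBIC))
p,d=robot.read_camera('top');cv2.imwrite('pics/top20.png',p)
```

```text
[ 0.67170728 -1.07410276 -0.42377603]
```

View pics/s20.png

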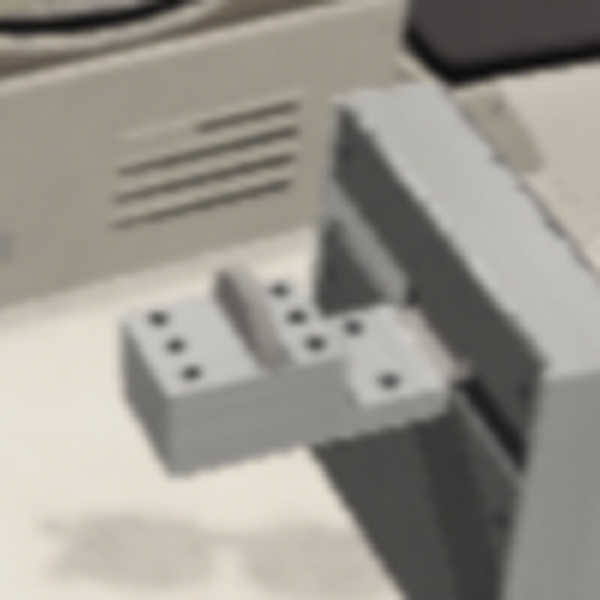

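View pics/top20.png

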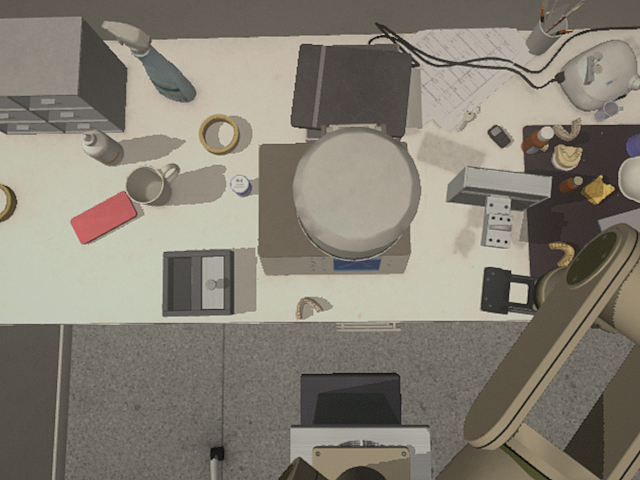

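Run:
```python
import cv2
a=cv2.imread('pics/top0.png').astype(int);b=cv2.imread('pics/top20.png').astype(int)
print('cast diff',abs(a-b)[290:325,290:330].mean(),'mat cast',abs(a-b)[235:275,545:612].mean(), 'spare',abs(a-b)[252:312,205:230].mean())
```

```text
cast diff 3.6933333333333334 mat cast 22.891044776119404 spare 3.0148888888888887
```

Run:
```python
from z import *
import m
s=robot.read_state()
m.toolXYZ=lambda:np.array([-.0967,-.0003,.108])
Z=lambda x,y:(350+(x+.5)/6-.5,235+(y+.5)/6-.5)
fit({k:Z(*v) for k,v in dict(fb=(172,475),rb=(445,413),ffb=(125,390),fft=(123,320),srt=(449,384),ft=(171,400),rt=(345,360)).items()})
```

```text
tool [-0.0967 -0.0003  0.108 ] C [-0.0747  0.1116] theta -5.2 C-tool [0.022  0.0036]
{'fb': [-0.2, 1.4], 'rb': [0.5, 0.1], 'ffb': [-0.6, 1.1], 'fft': [-0.5, -1.1], 'srt': [0.1, 0.1], 'ft': [-0.1, -0.2], 'rt': [0.8, -0.9]}
```

```bash
python3 -c "
from plant import robot
print(robot.read_state()['t'],robot.read_state()['force']);print(robot.close_job())"
```

```text
21.75 [0.82520229 0.11947128 0.95005455]
the job is handed in; nothing more can be done
None
```

The holder hangs near the middle of the slat panel and the robot is clear of it. I handed the job in at 21.8 s of the 64 s allowed. I lifted the holder straight up out of its pocket by the tab and stood it on the bare desk. I then let go, took it by its two sides and tilted its front up about 42°. I passed the tongue up behind the lip, swung it down and released it.

**Last checks**
- **Hang:** the last side-camera fit puts the back against the panel front face and the tongue on the slat to within about 2 mm. The holder sits about 5° (0.09 rad) front-low. That is within the 0.1 rad allowed, but close to it. It is the slack of the hook: the holder was level until I opened the gripper.
- **Rest of the scene:** the knobbed block is still in its pocket in the top view. The cast in front of the furnace and the knobbed block show no change from the first picture.
- **Not checked:** in the last picture the arm covers part of the mat on the right, where the jar and another cast stand. I could not compare those, but nothing was driven near them.

**What disagreed**
- **Fingertip height:** the cameras showed the fingertips about 26 mm higher than the reported tool position. Because of this the first closing on the tab missed above it and moved nothing. I corrected for the difference from then on.
- **Tilting:** the drive cannot tilt the tool, so I tilted the holder by letting it pivot in a 3 N grip as I raised its front off the desk.

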